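# Seat a slide carrier in the corner of a microscope stage

## Robot

A 6-joint arm with a two-finger parallel gripper is mounted at the origin on the work surface. World frame = base frame: x ahead of the robot, y to its left, z up, the work surface at z = 0. Lengths are in mm, angles in rad, forces in N, time in s.
With the tool pointing down it reaches from about 275 to 1000 mm from the base axis. Payload 8.4 kg.
Tool frame: the origin (TCP) lies midway between the tips of the shut fingers; the grasp point (between the pads) lies 19 mm behind it (r.grip_point_offset is the distance from the TCP to the grasp point, in mm); z points along the fingers, x is the direction in which the jaws open and shut, and the axes are right-handed (so a half turn about z gives the same grasp; the last joint's range is limited). The gripper opens to 85 mm and grips with 20 to 120 N. Pads are 22 mm wide; open, the fingers measure 114 mm over their backs; the gripper's body (76 mm by 85 mm) begins 54 mm behind the grasp point. The pads swing forward as they close: fully open they stand 13 mm farther back than shut.
Start: joints at [-1.17, 0.353, 1.633, -0, 1.155, -0.002], TCP at [244.996, -574.982, 231.281] pointing down, gripper open.
Joint ranges: [-2.63, 2.63], [-0.92, 2.1], [0.06, 2.66], [-1.3, 4.44], [0, 2.69], [-3.02, 3.02]. Speed limits (rad/s): [2.22, 2.22, 2.79, 3.14, 3.14, 3.14].

## Interface

Orientations are given as [roll, pitch, yaw] about the fixed x, y, z axes, in that order (R = Rz(yaw) Ry(pitch) Rx(roll)).
In Python, from rig import monitor, vision, sign_off, r gives the robot as it stands.
- The arm moves only by the shell command python3 -m inch 'ROWS' [FORCE]. ROWS is JSON, a list of rows, each an object with "dp": the shift along the tool's x, y, z in mm, a list of three; "angular": the turn, a rotation vector about the tool's x, y, z in rad, a list of three; "fingers": the closure in counts, from 0 (fully open) to 255 (shut). A call has 1 to 12 rows; each row is the pose to reach, as a shift and turn from the pose commanded when the call began, along the tool's axes at that moment; what a row does not reach only later rows make up. A row lasts 1/12 s, in which the tool goes at most 41.7 mm and 7.16 degrees, less where a joint would pass 70% of its speed; a pose out of reach is approached as far as the arm can. A call with a gripper value outside its range is refused whole. The fingers move at their own pace and stop on an object; FORCE is the grip in N (left out, the last holds). Time passes only in rows, so rows that repeat a pose let the fingers close. It gives the time, the measured TCP pose, the force and the opening at its end, in the units of the state.
- monitor.sense(): the state, without advancing time (a new reading comes with each control period).
- vision.grab_frame(name): name is "scene" or "top"; returns (picture, depth): 420x560x3 uint8, blue, green, red; 420x560 float32, mm along the optical axis (not along the pixel's ray), 0 where there is no reading.
- vision.camera_params(name): a dict with "fx", "fy", "cx", "cy" (pixels), "distortion" ([k1, k2, p1, p2, k3] as OpenCV has them; the pictures are not rectified), "R" (3x3) and "t" (3): a world point X has camera coordinates R X + t. Camera axes: x right, y down, z forward; pixel columns grow to the right and rows downward; lengths in mm; the calibration is good to about 2 mm. A picture is of the moment at which its call begins. camera_params takes no time and is no camera call.
- sign_off(): hands the job in, once; it reports no verdict.
The state is a dict: "clock": time; "qpos": joint angles; "qvel": joint speeds; "joint_efforts": joint torques, N m; "eef_pos": TCP position; "tcp_rot": TCP orientation; "contact_force": force on the tool from outside, world axes, zero at the start; "wrist_torque": the same for the moment, N m; "opening": opening from 0.0 (shut) to 1.0 (fully open).
Only numpy, scipy, OpenCV 4.12 (cv2) and the standard library are available. Lean on these libraries where they do the work, as an engineer would, in place of code of your own. Each camera call takes 0.05 s, during which the arm holds its last target.

## Task

Take the slot driver from its block and with it turn the slotted screw on the specimen stage about a quarter turn anticlockwise, so that the clip it carries swings off the slide seat and points back along the stage; turn it only with the driver. Put the driver down clear of the stage, pick up the slide carrier by its upright rib, set it flat on the stage and push it into the corner until it is square against both steel stops. Finish while still holding the carrier pressed firmly against both stops; do not let go, and leave the dish, bottle and slide box where they are.

Things in the scene. Friction and masses are not known exactly. Their poses are not given: they have to be found in the camera images.
- stage: Fixed low specimen stage, 260 (x) x 190 (y) x 40 mm high, white body with black top; position and yaw vary. Origin: centre of its underside on the bench, z up. Its flat top is 40 mm above the bench. At the far-left corner (+x, +y) two steel stop bars stand on top, forming an inside corner whose inner faces are x = +112 mm and y = +78 mm in this frame. A focus knob sticks out of its -y side
- end_stop (a point): Middle of the contact face (the -x face, half-way up) of the end stop: a steel bar on the stage, 12 (x) x 120 (y) x 12 mm high, across the far (+x) end of the seat; axes as the stage
- side_stop (a point): Middle of the contact face (the -y face, half-way up) of the side stop: a steel bar on the stage, 100 (x) x 12 (y) x 12 mm high, along the left (+y) side of the seat; axes as the stage
- seat (a point): Point on the stage's top surface (40 mm above the bench) where the centre of the carrier's underside lies when it touches both stops; axes as the stage, +x towards the end stop, +y towards the side stop. A thin window of glass is inlaid there, flush
- clip (a joint): Hinge (vertical axis) of the steel clip and its slotted screw: 0 = clip points to the stage's +y, over the seat, in the way of the carrier; grows anticlockwise seen from above; 1.57 = clip points to the stage's -x, clear of the seat. Range -0.3 to 1.65 rad; starts between -0.15 and 0.3. Stiff with friction, about 0.12 N m to turn; stays where left. The clip is 12 mm wide, reaches 60 mm from the axis, its top 8 mm above the stage
- screw_top (a point): Centre of the top of the brass slotted screw head, on the hinge axis, 20 mm above the stage top (60 mm above the bench). It turns with the clip: its y axis runs along the slot and along the clip, z up. Head about 24 mm across; slot 6 mm wide, 9 mm deep, open at both ends, 24 mm long
- holder: Fixed grey driver block, 64 x 64 x 65 mm high, origin at the centre of its underside; a round vertical hole of 21 mm diameter, 60 mm deep, in the centre of its top
- driver_mid (a point): Centre of the driver's flat black handle (loose tool, 90 g, stands upright in the holder with the underside of its handle resting on the block's top). Handle 36 (x) x 14 (y) x 48 (z) mm, so it is gripped across y; it spans 24 mm above and below this point. Under it a steel shank of 14 mm diameter and a flat blade. z up; the blade lies in the handle's x-z plane
- driver_tip (a point): Centre of the lower edge of the driver's blade, 82 mm below driver_mid. Blade 16 mm wide along x, 2.5 mm thick along y, 13 mm long; axes as driver_mid
- carrier_mid (a point): Centre of the slide carrier (loose, about 300 g), 26 mm above its underside. Aluminium base plate 100 (x) x 86 (y) x 12 mm high, with a glass slide on either side of an upright black rib in the middle: 50 (x) x 14 (y) mm, rising from the plate's top to 52 mm above the underside; gripped across y. z up. Half-turn symmetric. Its base is smooth and slides easily on the stage top and along the stops (friction about 0.2). On the bench at the start, rib up
- dish: Bystander: round covered culture dish, 88 mm across, 14 mm high, lying on the bench; origin at the centre of its underside
- bottle: Bystander: standing amber bottle, 56 mm across, 110 mm high; origin at the centre of its underside
- slide_box: Bystander: flat grey slide box, 90 x 80 x 34 mm high; origin at the centre of its underside
Things that resemble listed ones, but are neither listed nor needed, are in the scene too. Of the things shaped like the part that bears driver_mid, the black one is meant. Of the things that look like the part that bears carrier_mid, take the one that is farthest from the robot's base at the start.

How it is judged:
By the outcome, as a careful person would: the job done as asked, in the order asked, and still so for the second after the job is handed in, while the arm keeps its last pose, push and grip.
It also fails if it takes over 64 s, if anything falls off the work surface, if the arm or the gripper's body presses on something with over 40 N, if the wrist force passes 120 N, or if a joint passes its speed limit or range.

## Working session

There is one attempt and no reset: what is moved stays moved. The work goes in short steps, Python scripts to look and compute and a shell command to move; the robot and the scene stay as the last step left them, time stands still between calls to the robot, and variables do not carry over. Pictures are saved under pics/ and viewed, and the job is handed in when it is done.

```bash
ls; mkdir -p pics
python3 - <<'E'
from rig import monitor, vision, r
import cv2, numpy as np
print(monitor.sense()); print([a for a in dir(r) if a[0]!='_'])
for n in("scene","top"):
    p,d=vision.grab_frame(n); cv2.imwrite(f"pics/{n}0.png",p); np.save(f"pics/{n}0d.npy",d)
    print(n,vision.camera_params(n), (d>0).mean())
E
```

```text
pics
{'clock': 0.0, 'qpos': array([-1.17038428e+00,  3.53663712e-01,  1.63412006e+00, -1.38439325e-05,
        1.15517186e+00, -2.40215232e-03]), 'qvel': array([-0.00247771,  0.0020963 ,  0.00074515, -0.00011981,  0.00014836,
       -0.00136751]), 'joint_efforts': array([ 1.06516669e-03, -6.05235171e+01, -3.42059362e+01,  2.09445029e-04,
        9.19329061e-03, -2.36413854e-05]), 'eef_pos': array([ 244.82132593, -574.55530339,  230.5579712 ]), 'tcp_rot': array([ 3.14158327e+00,  1.36299893e-03, -1.16797653e+00]), 'contact_force': array([ 0.04705976, -0.70022329,  0.01643551]), 'wrist_torque': array([0.01776913, 0.06415546, 0.02342751]), 'opening': 1.0013144572154193}
['MotionError', 'grip_point_offset']
scene {'fx': 383.5730751968854, 'fy': 383.5730751968854, 'cx': 282.2205615625898, 'cy': 206.49798402282326, 'distortion': array([0.0036374, 0.       , 0.       , 0.       , 0.       ]), 'R': array([[ 0.44198128,  0.89676685, -0.02148868],
       [ 0.59410815, -0.31059281, -0.74200243],
       [-0.67207741,  0.31518459, -0.6700527 ]]), 't': array([-247.57446599, -270.39947778, 1378.40788468])} 0.9960119047619047
top {'fx': 490.4663253482349, 'fy': 490.4663253482349, 'cx': 277.9402484389956, 'cy': 203.88436360574036, 'distortion': array([0.05125199, 0.        , 0.        , 0.        , 0.        ]), 'R': array([[ 0.01120191, -0.99984175, -0.01382028],
       [-0.99503156, -0.00977851, -0.09907859],
       [ 0.09892777,  0.01486148, -0.99498363]]), 't': array([  13.27977899,  532.18640892, 1461.85644397])} 0.995922619047619
```

View pics/scene0.png

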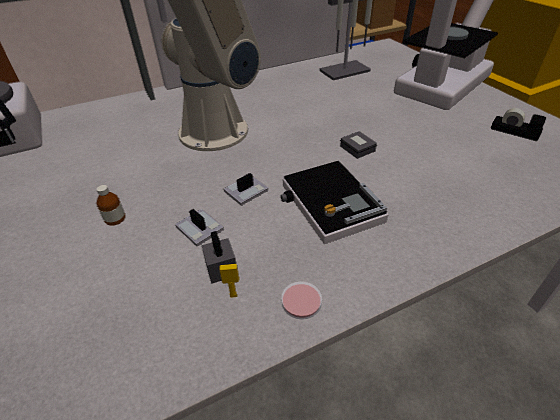

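View pics/top0.png

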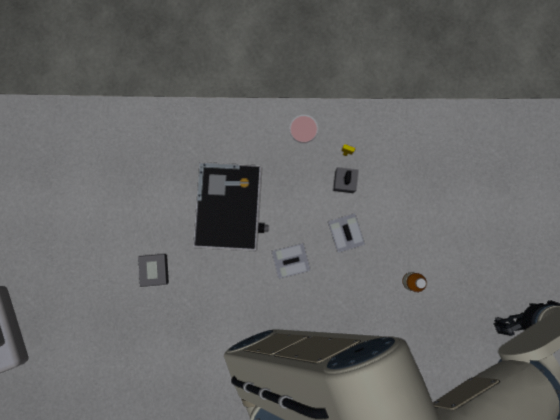

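```bash
cat > h.py <<'E'
import cv2, numpy as np
from rig import vision
P={n:vision.camera_params(n) for n in("scene","top")}
def ray(n,uv):
    c=P[n];K=np.array([[c['fx'],0,c['cx']],[0,c['fy'],c['cy']],[0,0,1]])
    q=cv2.undistortPoints(np.array(uv,float).reshape(-1,1,2),K,c['distortion']).reshape(-1,2)
    d=np.c_[q,np.ones(len(q))]@c['R']; o=-c['R'].T@c['t']
    return o,d
def onz(n,uv,z):
    o,d=ray(n,uv); s=(z-o[2])/d[:,2]; return o+d*s[:,None]
def proj(n,X):
    c=P[n];K=np.array([[c['fx'],0,c['cx']],[0,c['fy'],c['cy']],[0,0,1]])
    return cv2.projectPoints(np.array(X,float).reshape(-1,1,3),cv2.Rodrigues(c['R'])[0],c['t'],K,c['distortion'])[0].reshape(-1,2)
def cloud(n,d):
    v,u=np.mgrid[:420,:560]; o,dr=ray(n,np.c_[u.ravel(),v.ravel()])
    return (o+dr*d.reshape(-1,1)).reshape(420,560,3)
E
python3 - <<'E'
from h import *
t=cv2.imread('pics/top0.png'); s=cv2.imread('pics/scene0.png')
a=t[150:290,185:385]; b=s[150:310,170:400]
cv2.imwrite('pics/t0c.png',cv2.resize(np.clip(a*1.5,0,255).astype(np.uint8),None,fx=4,fy=4,interpolation=cv2.INTER_CUBIC))
cv2.imwrite('pics/s0c.png',cv2.resize(np.clip(b*1.5,0,255).astype(np.uint8),None,fx=3.4,fy=3.4,interpolation=cv2.INTER_CUBIC))
d=np.load('pics/top0d.npy'); c=cloud('top',d)
for u,v in[(290,260),(347,233),(347,178),(245,183),(303,128),(416,282),(152,269),(225,230),(400,200),(200,100+60)]: print((u,v),c[v,u].round(1))
E
```

```text
(290, 260) [363.8 -18.8  57.4]
(347, 233) [ 444.9 -186.1   55.6]
(347, 178) [ 598.6 -178.3  121. ]
(245, 183) [590.  117.1  61.9]
(303, 128) [769.8 -55.9  16.8]
(416, 282) [ 308.4 -369.7  113.2]
(152, 269) [332.6 392.4  31.2]
(225, 230) [450.7 176.7  36.7]
(400, 200) [ 550.1 -354.9    2.3]
(200, 160) [669.4 263.5   2. ]
```

View pics/t0c.png

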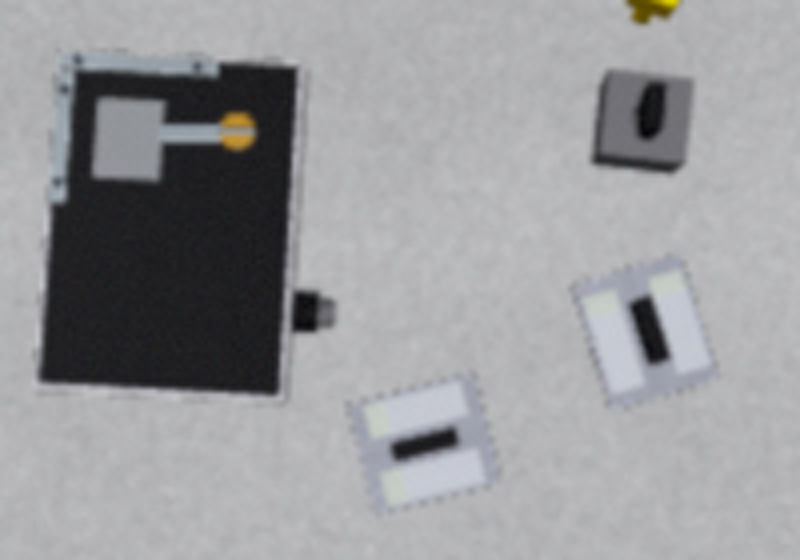

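View pics/s0c.png

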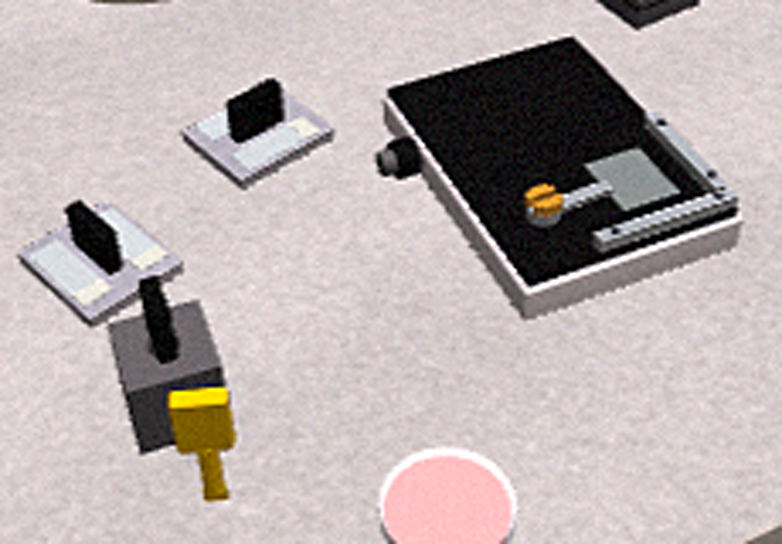

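Run:
```python
from h import *
for n in('top','scene'): print(n,'cam',(-P[n]['R'].T@P[n]['t']).round())
t=cv2.imread('pics/top0.png'); s=cv2.imread('pics/scene0.png')
dt=np.load('pics/top0d.npy'); ds=np.load('pics/scene0d.npy')
for n,im,d in(('top',t,dt),('scene',s,ds)):
    c=cloud(n,d)
    def rect(m,z,lab):
        m=m.astype(np.uint8)
        k,l,st,ce=cv2.connectedComponentsWithStats(m,connectivity=8)
        i=1+np.argmax(st[1:,4]); v,u=np.where(l==i)
        X=onz(n,np.c_[u,v],z)[:,:2].astype(np.float32)
        r=cv2.minAreaRect(X); 
        cen=X.mean(0); w,V=np.linalg.eigh(np.cov(X.T)); 
        ax=V[:,1]
        print(n,lab,len(X),'rect',np.round(r[0],1),np.round(r[1],1),round(r[2],1),'mean',cen.round(1),'axis deg',np.degrees(np.arctan2(ax[1],ax[0])).round(1), 'sd',np.sqrt(w*12).round(1))
    def near(x,y,R): return np.hypot(c[...,0]-x,c[...,1]-y)<R
    g=im.max(2).astype(int); hsv=cv2.cvtColor(im,cv2.COLOR_BGR2HSV)
    rect(near(600,-178,60)&(c[...,2]>104),113,'handletop')
    rect(near(600,-178,60)&(c[...,2]>50)&(c[...,2]<85),65,'block')
    rect(near(445,-186,80)&(g<60)&(c[...,2]>44),52,'ribtop')
    rect(near(445,-186,80)&(c[...,2]>6)&(c[...,2]<30),12,'plate')
    rect((hsv[...,1]>130)&(hsv[...,0]>8)&(hsv[...,0]<25)&near(590,117,30),60,'screw')
    rect(near(545,165,190)&(g<45)&(c[...,2]>28)&(c[...,2]<45),40,'stageblack')
    rect(near(545,165,190)&(c[...,2]>25)&(c[...,2]<52),40,'stageall')
    f=near(545,165,60)&(c[...,2]>30); print('stage z',np.median(c[f][:,2]), 'bench z',np.median(c[near(550,-330,40)][:,2]))
```

```text
top cam [ 385.   -3. 1507.]
scene cam [1196. -296.  718.]
top handletop 65 rect [ 605.7 -183.6] [14.3 34.9] 89.9 mean [ 605.5 -184.1] axis deg 172.5 sd [14.6 36.7]
top block 436 rect [ 605.6 -182.3] [68.3 66.5] 83.5 mean [ 604.5 -181.2] axis deg 77.6 sd [69.2 73.3]
top ribtop 65 rect [ 448.  -188.1] [47.5 12.2] 18.2 mean [ 448.  -188.3] axis deg -162.8 sd [12.  46.9]
top plate 859 rect [ 449.1 -190.3] [105.6  91.3] 18.5 mean [ 449.6 -188.2] axis deg -158.4 sd [ 92.5 104.5]
top screw 30 rect [600.8 120.4] [ 9.  23.9] 0.5 mean [600.7 120.4] axis deg 90.4 sd [11.5 23. ]
top stageblack 3509 rect [524.8 172. ] [175.5 245.3] 87.4 mean [510.6 167.2] axis deg 165.2 sd [172.7 237.3]
top stageall 5099 rect [524.1 156.7] [218.8 257.7] 87.4 mean [517.9 168.5] axis deg 175.6 sd [189.9 251.8]
stage z 41.28511361323012 bench z 0.5385003144739358
scene handletop 94 rect [ 614.1 -185.9] [14.2 42.7] 84.5 mean [ 614.4 -186. ] axis deg 175.1 sd [14.4 41.8]
scene block 655 rect [ 614.9 -185.7] [64.2 76.5] 83.6 mean [ 618.  -186.6] axis deg 174.9 sd [67.6 74. ]
scene ribtop 87 rect [ 456.5 -192. ] [54.5 15.4] 14.2 mean [ 456.6 -191.5] axis deg -164.6 sd [15.2 55.1]
scene plate 793 rect [ 455.3 -190.7] [104.7  87.6] 17.3 mean [ 460.2 -192.9] axis deg -146.3 sd [ 90.3 101.8]
scene screw 83 rect [598.3 114.9] [25.3 34.6] 59.1 mean [598.3 115.4] axis deg 146.2 sd [25.3 31. ]
scene stageblack 3259 rect [531.3 167.7] [181.8 254. ] 87.5 mean [526.  158.7] axis deg 165.1 sd [179.3 253.9]
scene stageall 4525 rect [535.9 152.1] [229.5 269.1] 88.4 mean [545.3 160.6] axis deg 179.6 sd [198.8 264.3]
stage z 39.70003591734951 bench z -0.5493133722055745
```

Run:
```python
from h import *
t=cv2.imread('pics/top0.png'); s=cv2.imread('pics/scene0.png')
for n,im,cen in(('top',t,(244,182)),('scene',s,(330,209))):
    hsv=cv2.cvtColor(im,cv2.COLOR_BGR2HSV)
    u0,v0=cen
    m=np.zeros(im.shape[:2],bool); 
    m[v0-9:v0+10,u0-9:u0+10]=((hsv[...,1]>90)&(hsv[...,0]>5)&(hsv[...,0]<28)&(hsv[...,2]>60))[v0-9:v0+10,u0-9:u0+10]
    v,u=np.where(m); X=onz(n,np.c_[u,v],60)
    print(n,len(u),u.min(),u.max(),v.min(),v.max(),'mean px',u.mean(),v.mean(),'XY',X.mean(0).round(1), X.min(0).round(1),X.max(0).round(1), 'box mid',((X.min(0)+X.max(0))/2).round(1))
    cv2.imwrite(f'pics/screw_{n}.png',cv2.resize(np.clip(im[v0-20:v0+21,u0-30:u0+31]*1.5,0,255).astype(np.uint8),None,fx=12,fy=12,interpolation=cv2.INTER_NEAREST))
```

```text
top 55 240 248 178 187 mean px 243.94545454545454 182.25454545454545 XY [592.5 120.4  60. ] [578.2 108.3  60. ] [605.4 132.3  60. ] box mid [591.8 120.3  60. ]
scene 82 324 335 204 213 mean px 329.7073170731707 208.53658536585365 XY [599.5 116.2  60. ] [582.7 102.8  60. ] [616.3 130.4  60. ] box mid [599.5 116.6  60. ]
```

View pics/screw_top.png

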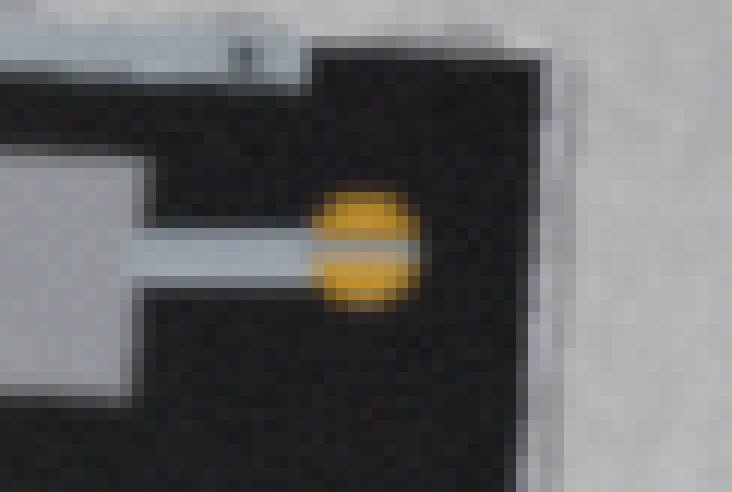

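View pics/screw_scene.png

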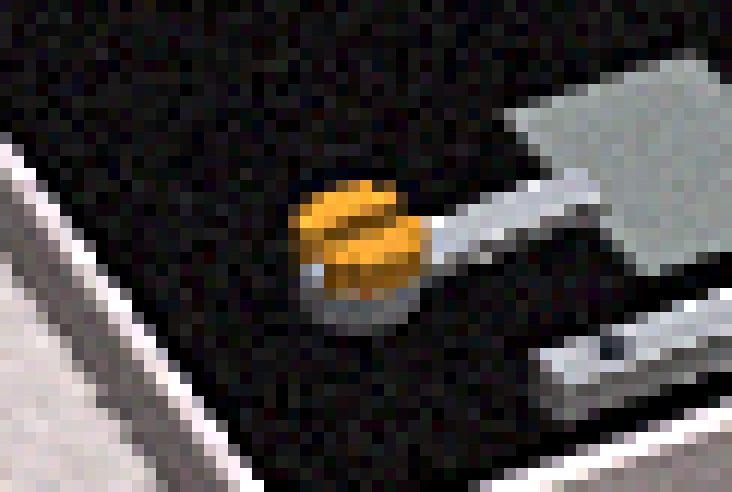

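Run:
```python
from h import *
print(onz('scene',[[328.5,207.2]],60).round(1), onz('top',[[243.75,181.9]],60).round(1))
# stage edges: subpixel corners by line fits on upscaled gray
t=cv2.imread('pics/top0.png'); s=cv2.imread('pics/scene0.png')
for n,im,pts in (('top',t,None),('scene',s,None)):
    x0,y0,w,h=(180,150,100,115) if n=='top' else (270,150,130,100)
    z=cv2.resize(np.clip(im[y0:y0+h,x0:x0+w]*1.6,0,255).astype(np.uint8),None,fx=6,fy=6 if n=='scene' else 5.2,interpolation=cv2.INTER_CUBIC)
    cv2.imwrite(f'pics/st_{n}.png',z); print(z.shape)
```

```text
[[593.8 116.1  60. ]] [[593.5 121.   60. ]]
(598, 600, 3)
(600, 780, 3)
```

View pics/st_top.png

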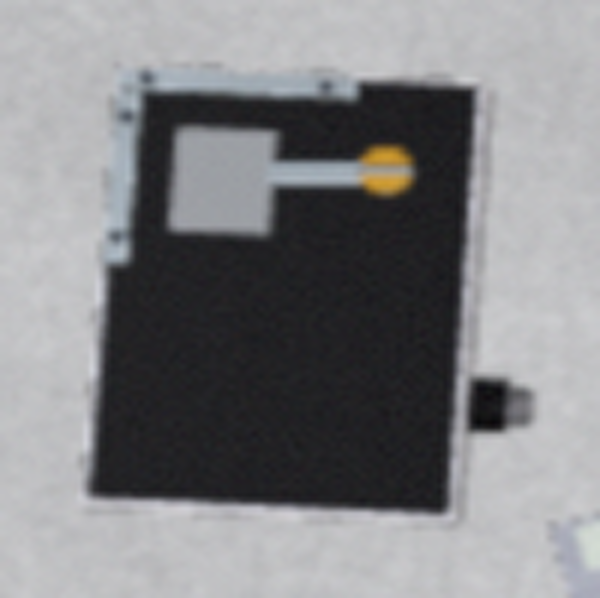

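View pics/st_scene.png

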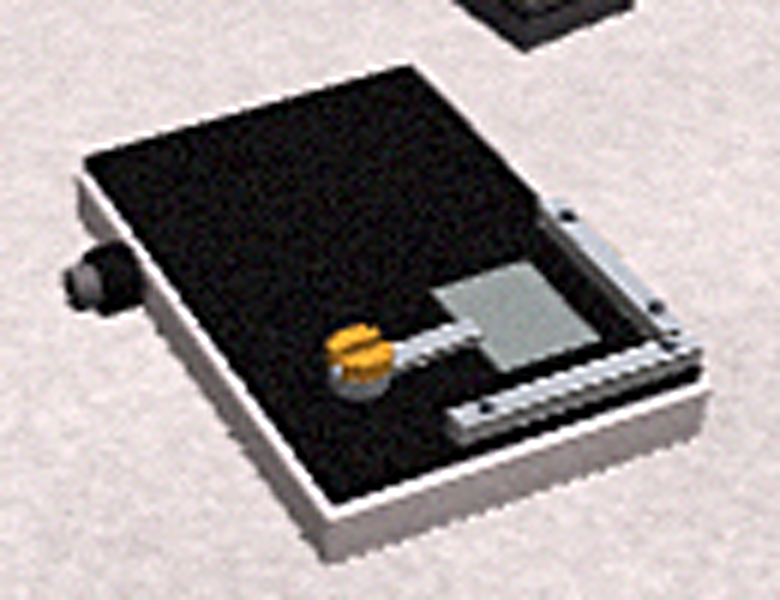

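Run:
```python
from h import *
def tp(x,y): return [180+(x+.5)/6-.5,150+(y+.5)/5.2-.5]
def sp(x,y): return [270+(x+.5)/6-.5,150+(y+.5)/6-.5]
A=onz('top',[tp(90,493),tp(448,512),tp(475,88)],40)[:,:2]
B=onz('scene',[sp(410,66),sp(85,163),sp(335,503)],40)[:,:2]
for C in(A,B):
    a=C[0]-C[1]; b=C[2]-C[1]
    print(C.round(1).tolist(),'len',np.linalg.norm(a).round(1),np.linalg.norm(b).round(1),'yaw',np.degrees(np.arctan2(a[1],a[0])).round(2)-90,np.degrees(np.arctan2(b[1],b[0])).round(2),'centre',((C[0]+C[2])/2).round(1))
# stop inner corners, z=52 tops: end stop near edge, side stop near edges
```

```text
[[406.7, 266.1], [397.7, 87.8], [643.9, 78.1]] len 178.5 246.4 yaw -2.9099999999999966 -2.26 centre [525.3 172.1]
[[409.1, 263.2], [404.0, 82.8], [653.4, 72.4]] len 180.4 249.6 yaw -1.6099999999999994 -2.39 centre [531.2 167.8]
```

```bash
cat > go.py <<'E'
import sys, numpy as np
from scipy.spatial.transform import Rotation as Ro
from rig import monitor
s=monitor.sense(); p=np.array(s['eef_pos']); R=Ro.from_euler('xyz',s['tcp_rot'])
x,y,z,yaw=map(float,sys.argv[1:5])
T=Ro.from_euler('xyz',[np.pi,0,np.radians(yaw)])
print('t',round(s['clock'],2),'pos',p.round(1),'yaw',np.degrees(s['tcp_rot'][2]).round(1),'rpy',np.round(s['tcp_rot'],3),'F',np.round(s['contact_force'],1),'op',round(s['opening'],3))
d=R.inv().apply(np.array([x,y,z])-p); w=(R.inv()*T).as_rotvec()
print('dp',d.round(1).tolist(),'ang',w.round(4).tolist(),'rows',np.ceil(max(np.linalg.norm(d)/41.7,np.degrees(np.linalg.norm(w))/7.16)))
E
python3 go.py 607 -184.5 160 -96.5
```

```text
t 0.1 pos [ 244.8 -574.6  230.6] yaw -66.9 rpy [-3.142e+00  1.000e-03 -1.168e+00] F [0.7 0.7 0.3] op 1.0
dp [-216.8, -486.1, 70.9] ang [0.0003, 0.0013, 0.5162] rows 13.0
```

```bash
python3 -m inch '[{"dp":[-216.8,-486.1,70.9],"angular":[0,0,0.516],"fingers":0},{"dp":[-216.8,-486.1,70.9],"angular":[0,0,0.516],"fingers":0},{"dp":[-216.8,-486.1,70.9],"angular":[0,0,0.516],"fingers":0},{"dp":[-216.8,-486.1,70.9],"angular":[0,0,0.516],"fingers":0},{"dp":[-216.8,-486.1,70.9],"angular":[0,0,0.516],"fingers":0},{"dp":[-216.8,-486.1,70.9],"angular":[0,0,0.516],"fingers":0},{"dp":[-216.8,-486.1,70.9],"angular":[0,0,0.516],"fingers":0},{"dp":[-216.8,-486.1,70.9],"angular":[0,0,0.516],"fingers":0},{"dp":[-216.8,-486.1,70.9],"angular":[0,0,0.516],"fingers":0},{"dp":[-216.8,-486.1,70.9],"angular":[0,0,0.516],"fingers":0},{"dp":[-216.8,-486.1,70.9],"angular":[0,0,0.516],"fingers":0},{"dp":[-216.8,-486.1,70.9],"angular":[0,0,0.516],"fingers":0}]'; python3 go.py 607 -184.5 160 -96.5
```

```text
clock: 1.1
eef_pos: [578.8, -214.8, 165.6]
tcp_rot: [3.141, 0.0, -1.684]
contact_force: [0.6, 0.0, 0.2]
opening: 0.998
t 1.1 pos [ 578.8 -214.8  165.6] yaw -96.5 rpy [ 3.141  0.    -1.684] F [0.6 0.  0.2] op 0.998
dp [-33.3, -24.6, 5.6] ang [0.0005, 0.0001, 0.0003] rows 2.0
```

```bash
python3 -m inch '[{"dp":[0,0,0],"angular":[0,0,0],"fingers":0},{"dp":[0,0,0],"angular":[0,0,0],"fingers":0}]'; python3 go.py 607 -184.5 160 -96.5
```

```text
clock: 1.27
eef_pos: [578.7, -214.5, 165.2]
tcp_rot: [3.14, 0.0, -1.68]
contact_force: [0.1, -0.9, -0.6]
opening: 1.004
t 1.27 pos [ 578.7 -214.5  165.2] yaw -96.3 rpy [ 3.14  0.   -1.68] F [ 0.1 -0.9 -0.6] op 1.004
dp [-33.0, -24.9, 5.2] ang [0.0014, 0.0004, 0.0038] rows 1.0
```

```bash
python3 -m inch '[{"dp":[-16,-12,3],"angular":[0,0,0],"fingers":0},{"dp":[-33,-25,5],"angular":[0,0,0],"fingers":0},{"dp":[-33,-25,5],"angular":[0,0,0],"fingers":0}]'
python3 - <<'E'
from h import *
from rig import vision,monitor
for n in('scene','top'):
    p,d=vision.grab_frame(n); cv2.imwrite(f"pics/{n}1.png",p)
    u,v=proj(n,[607,-184,110])[0].astype(int)
    a=p[max(0,v-60):v+60,u-75:u+75]; cv2.imwrite(f"pics/{n}1c.png",cv2.resize(np.clip(a*1.6,0,255).astype(np.uint8),None,fx=5,fy=5,interpolation=cv2.INTER_CUBIC)); print(u-75,max(0,v-60))
    print(monitor.sense()['eef_pos'])
E
```

```text
clock: 1.52
eef_pos: [607.5, -185.6, 160.8]
tcp_rot: [-3.141, 0.001, -1.684]
contact_force: [0.1, 0.3, 0.9]
opening: 0.998
140 176
[ 606.43782792 -186.59293807  160.85891175]
273 115
[ 605.79739823 -187.1863649   160.92563686]
```

View pics/scene1c.png

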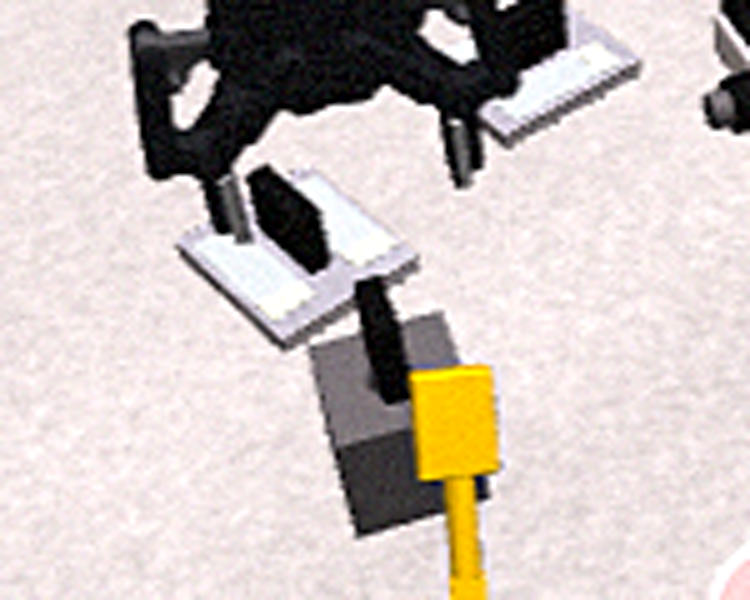

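View pics/top1c.png

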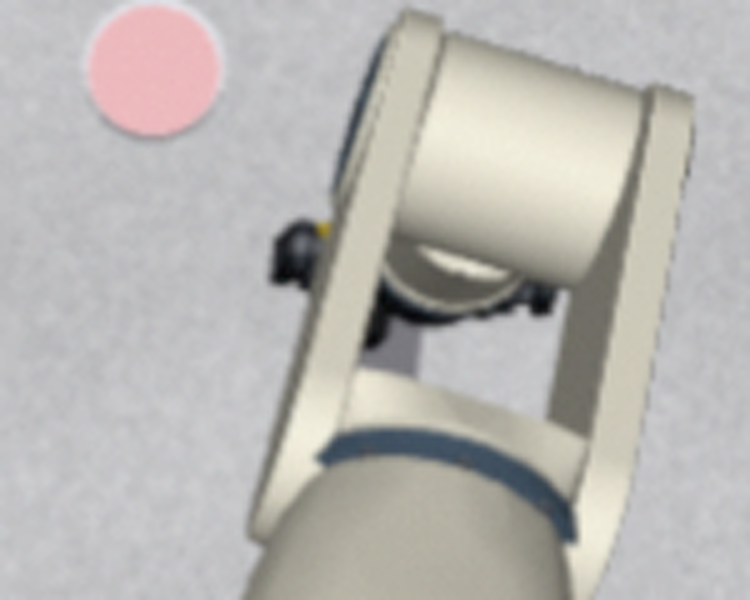

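Run:
```python
from h import *
p=np.array([606.4,-186.6,161]);a=np.radians(-96.5);j=np.array([np.cos(a),np.sin(a),0])
for s in(-1,1):
    for k in(42.5,57):
        q=proj('scene',p+[0,0,13]+s*k*j)[0]; print(s,k,((q-[140,176]+.5)*5).round())
d=np.load('pics/top0d.npy'); c=cloud('top',d); t=cv2.imread('pics/top0.png')
hsv=cv2.cvtColor(t,cv2.COLOR_BGR2HSV); m=(hsv[...,1]>130)&(hsv[...,0]>15)&(hsv[...,0]<35); m[:, :300]=0; m[165:]=0
print(c[m].round(0)[::4])
```

```text
-1 42.5 [450. 175.]
-1 57 [484. 167.]
1 42.5 [248. 226.]
1 57 [212. 235.]
[[ 700. -171.  109.]
 [ 697. -177.  106.]
 [ 693. -171.  113.]
 [ 694. -183.  110.]
 [ 691. -169.  106.]
 [ 691. -180.  108.]
 [ 692. -192.  103.]
 [ 690. -170.   99.]
 [ 688. -180.  107.]
 [ 688. -191.  110.]
 [ 692. -169.   76.]
 [ 687. -178.   98.]
 [ 686. -189.  104.]
 [ 686. -200.  107.]
 [ 687. -177.   86.]
 [ 683. -186.  106.]
 [ 684. -198.  102.]
 [ 688. -179.   68.]
 [ 684. -188.   88.]
 [ 680. -198.  106.]
 [ 685. -185.   66.]
 [ 680. -194.   91.]
 [ 685. -184.   51.]
 [ 682. -194.   67.]
 [ 685. -183.   35.]]
```

```bash
python3 - <<'E'
from h import *
f=lambda x,y:[140+(x+.5)/5-.5,176+(y+.5)/5-.5]
a=onz('scene',[f(369,281)],113)[0]; b=onz('scene',[f(401,401)],65)[0]; print(a,b,(a+b)/2)
E
python3 go.py 607 -184.5 75 -96.5
```

```text
[ 594.3155851  -183.27289501  113.        ] [ 624.57105904 -185.6142162    65.        ] [ 609.44332207 -184.4435556    89.        ]
t 1.62 pos [ 605.8 -187.2  160.9] yaw -96.5 rpy [ 3.141 -0.    -1.684] F [-0.6 -0.6 -0.2] op 1.001
dp [-2.8, -1.0, 85.9] ang [0.0008, -0.0002, 0.0005] rows 3.0
```

```bash
python3 -m inch '[{"dp":[-2.8,-1,30],"angular":[0,0,0],"fingers":0},{"dp":[-2.8,-1.5,60],"angular":[0,0,0],"fingers":0},{"dp":[-2.8,-1.5,86],"angular":[0,0,0],"fingers":0},{"dp":[-2.8,-1.5,86],"angular":[0,0,0],"fingers":0}]'; python3 go.py 607.5 -184.5 75 -96.5
```

```text
clock: 1.95
eef_pos: [603.8, -184.3, 70.4]
tcp_rot: [3.133, 0.001, -1.685]
contact_force: [-2.2, 0.8, 0.2]
opening: 0.999
t 1.95 pos [ 603.8 -184.3   70.4] yaw -96.6 rpy [ 3.133e+00  1.000e-03 -1.685e+00] F [-2.2  0.8  0.2] op 0.999
dp [-0.2, -3.7, -4.6] ang [0.0081, 0.0012, -0.0009] rows 1.0
```

```bash
python3 -m inch '[{"dp":[0,0,0],"angular":[0,0,0],"fingers":255},{"dp":[0,0,0],"angular":[0,0,0],"fingers":255},{"dp":[0,0,0],"angular":[0,0,0],"fingers":255},{"dp":[0,0,0],"angular":[0,0,0],"fingers":255},{"dp":[0,0,0],"angular":[0,0,0],"fingers":255},{"dp":[0,0,0],"angular":[0,0,0],"fingers":255},{"dp":[0,0,0],"angular":[0,0,0],"fingers":255},{"dp":[0,0,0],"angular":[0,0,0],"fingers":255},{"dp":[0,0,0],"angular":[0,0,0],"fingers":255},{"dp":[0,0,0],"angular":[0,0,0],"fingers":255}]' 100; python3 go.py 607.5 -184.5 145 -96.5
```

```text
clock: 2.78
eef_pos: [608.8, -184.2, 76.4]
tcp_rot: [-3.14, -0.0, -1.684]
contact_force: [-2.2, -0.0, 5.6]
opening: 0.157
t 2.78 pos [ 608.8 -184.2   76.4] yaw -96.5 rpy [-3.14  -0.    -1.684] F [-2.2 -0.   5.6] op 0.157
dp [0.4, 1.2, -68.6] ang [-0.0014, -0.0004, 0.0004] rows 2.0
```

```bash
python3 -m inch '[{"dp":[0,0,-15],"angular":[0,0,0],"fingers":255},{"dp":[0,0,-40],"angular":[0,0,0],"fingers":255},{"dp":[0,0,-75],"angular":[0,0,0],"fingers":255},{"dp":[0,0,-75],"angular":[0,0,0],"fingers":255}]'; python3 go.py 594 118 152 0.6
```

```text
clock: 3.12
eef_pos: [611.7, -185.0, 156.6]
tcp_rot: [-3.133, -0.002, -1.684]
contact_force: [1.3, -0.2, 0.2]
opening: 0.151
t 3.12 pos [ 611.7 -185.   156.6] yaw -96.5 rpy [-3.133e+00 -2.000e-03 -1.684e+00] F [ 1.3 -0.2  0.2] op 0.151
dp [-299.1, 51.8, 3.7] ang [-0.0052, -0.0087, -1.6943] rows 14.0
```

```bash
python3 -m inch '[{"dp":[-25,4,4],"angular":[0,0,-0.12],"fingers":255},{"dp":[-50,8,4],"angular":[0,0,-0.24],"fingers":255},{"dp":[-75,13,4],"angular":[0,0,-0.36],"fingers":255},{"dp":[-100,17,4],"angular":[0,0,-0.48],"fingers":255},{"dp":[-125,21,4],"angular":[0,0,-0.6],"fingers":255},{"dp":[-150,26,4],"angular":[0,0,-0.72],"fingers":255},{"dp":[-175,30,4],"angular":[0,0,-0.84],"fingers":255},{"dp":[-200,34,4],"angular":[0,0,-0.96],"fingers":255},{"dp":[-225,39,4],"angular":[0,0,-1.08],"fingers":255},{"dp":[-250,43,4],"angular":[0,0,-1.2],"fingers":255},{"dp":[-275,47,4],"angular":[0,0,-1.32],"fingers":255},{"dp":[-299,52,4],"angular":[0,0,-1.44],"fingers":255}]'; python3 go.py 594 118 152 0.6
```

```text
clock: 4.12
eef_pos: [590.2, 120.3, 146.2]
tcp_rot: [-3.141, -0.0, -0.238]
contact_force: [0.1, -0.3, -0.5]
opening: 0.149
t 4.12 pos [590.2 120.3 146.2] yaw -13.6 rpy [-3.141 -0.    -0.238] F [ 0.1 -0.3 -0.5] op 0.149
dp [4.2, 1.4, -5.8] ang [-0.0002, -0.0004, -0.2483] rows 2.0
```

```bash
python3 -m inch '[{"dp":[0,0,0],"angular":[0,0,-0.12],"fingers":255},{"dp":[0,0,0],"angular":[0,0,-0.24],"fingers":255},{"dp":[0,0,0],"angular":[0,0,-0.254],"fingers":255},{"dp":[0,0,0],"angular":[0,0,-0.254],"fingers":255},{"dp":[0,0,0],"angular":[0,0,-0.254],"fingers":255}]'; python3 go.py 594 118 152 0.6;python3 - <<'E'
from h import *
from rig import vision,monitor
for n in('scene','top'):
    p,d=vision.grab_frame(n); cv2.imwrite(f"pics/{n}2.png",p)
    u,v=proj(n,[594,118,80])[0].astype(int)
    a=p[max(0,v-40):v+40,u-50:u+50]; cv2.imwrite(f"pics/{n}2c.png",cv2.resize(np.clip(a*1.6,0,255).astype(np.uint8),None,fx=7,fy=7,interpolation=cv2.INTER_CUBIC)); print(u-50,max(0,v-40))
    print(monitor.sense()['eef_pos'])
E
```

```text
clock: 4.53
eef_pos: [590.3, 118.7, 146.1]
tcp_rot: [3.142, -0.0, 0.006]
contact_force: [0.3, 0.9, -0.8]
opening: 0.15
t 4.53 pos [590.3 118.7 146.1] yaw 0.3 rpy [ 3.142 -0.     0.006] F [ 0.3  0.9 -0.8] op 0.15
dp [3.7, 0.7, -5.9] ang [0.0, -0.0, -0.0044] rows 1.0
279 161
[590.3368258  118.62367715 146.12431009]
194 140
[590.35627334 118.60902883 146.15433609]
```

View pics/scene2c.png

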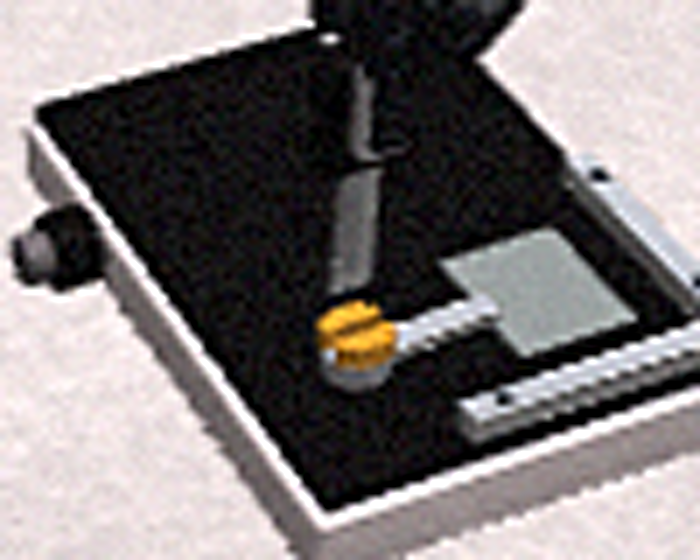

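View pics/top2c.png

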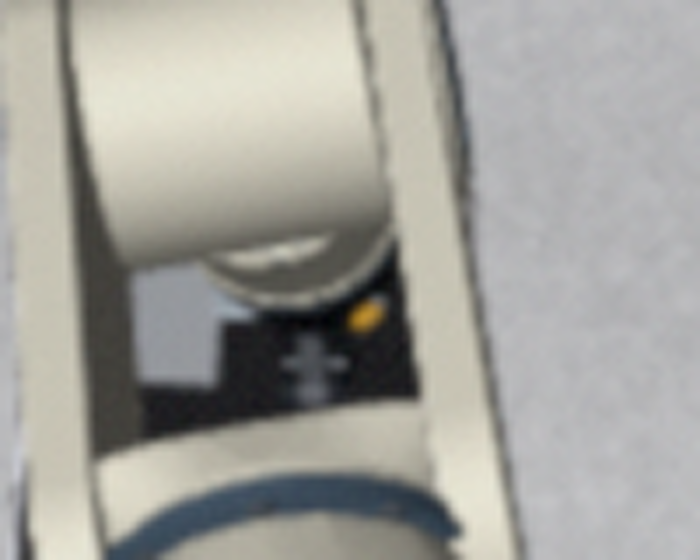

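Run:
```python
from h import *
p=cv2.imread('pics/scene2.png'); a=p[180:220,305:355]
cv2.imwrite("pics/scene2d.png",cv2.resize(np.clip(a*2.2,0,255).astype(np.uint8),None,fx=15,fy=15,interpolation=cv2.INTER_CUBIC))
for q in([590.3,118.6,76.7],[590.3,110.6,76.7],[590.3,126.6,76.7],[593.7,118.5,60]): print(q,((proj('scene',q)[0]-[305,180]+.5)*15).round())
```

```text
[590.3, 118.6, 76.7] [368. 325.]
[590.3, 110.6, 76.7] [327. 340.]
[590.3, 126.6, 76.7] [408. 310.]
[593.7, 118.5, 60] [372. 411.]
```

View pics/scene2d.png

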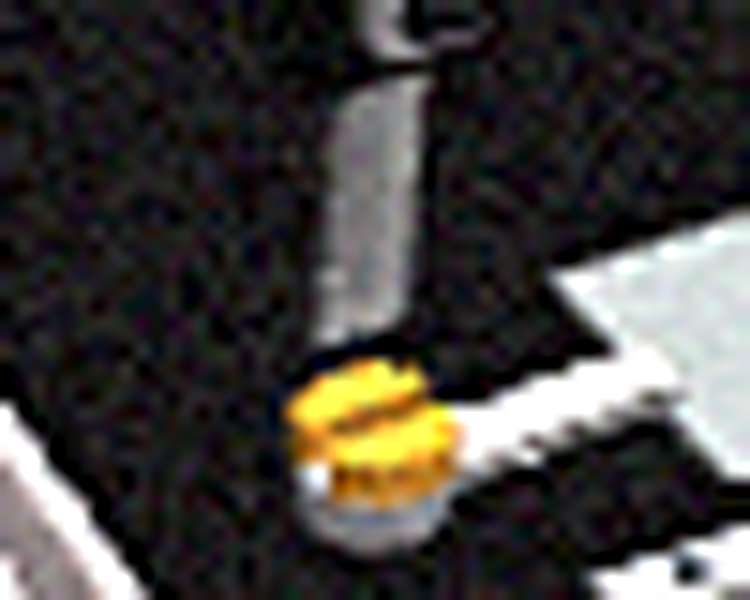

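Run:
```python
from h import *
f=lambda x,y:[305+(x+.5)/15-.5,180+(y+.5)/15-.5]
a=onz('scene',[f(362,332)],76.7)[0]; b=onz('scene',[f(372,414)],60)[0]; print('tip',a,'screw',b,'move',b-a)
```

```text
tip [591.52637529 116.84069971  76.7       ] screw [594.55019683 118.13274667  60.        ] move [  3.02382155   1.29204696 -16.7       ]
```

```bash
python3 -m inch '[{"dp":[3,-1.3,4],"angular":[0,0,0],"fingers":255},{"dp":[3,-1.3,13],"angular":[0,0,0],"fingers":255},{"dp":[3,-1.3,13],"angular":[0,0,0],"fingers":255},{"dp":[3,-1.3,13],"angular":[0,0,0],"fingers":255}]'
python3 - <<'E'
from h import *
from rig import vision,monitor
p,d=vision.grab_frame('scene'); cv2.imwrite("pics/scene3.png",p); a=p[180:220,305:355]
cv2.imwrite("pics/scene3d.png",cv2.resize(np.clip(a*2.2,0,255).astype(np.uint8),None,fx=15,fy=15,interpolation=cv2.INTER_CUBIC))
print(monitor.sense()['eef_pos'])
E
```

```text
clock: 4.97
eef_pos: [592.7, 120.0, 132.1]
tcp_rot: [3.141, 0.002, 0.009]
contact_force: [0.3, -0.3, -0.5]
opening: 0.149
[592.96612832 120.11187409 132.49911759]
```

View pics/scene3d.png

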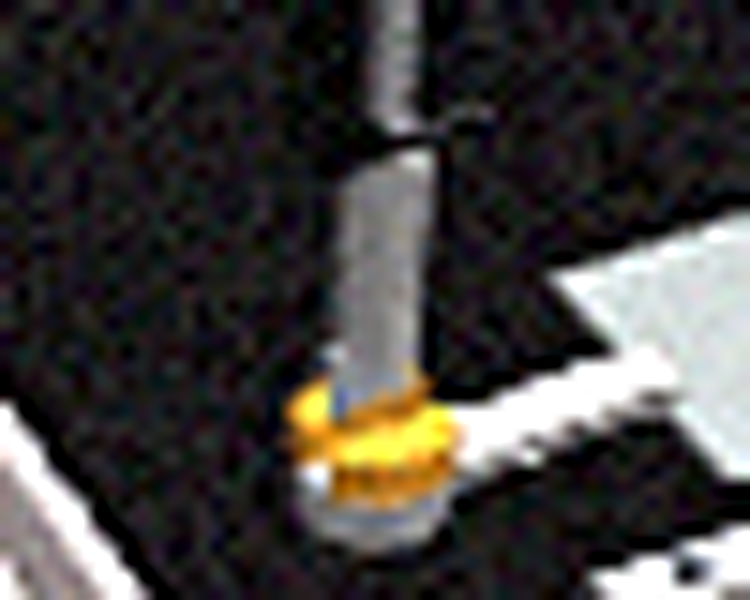

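```bash
python3 -m inch '[{"dp":[0.3,0,3],"angular":[0,0,0],"fingers":255},{"dp":[0.3,0,5],"angular":[0,0,0],"fingers":255},{"dp":[0.3,0,5],"angular":[0,0,0],"fingers":255}]';  python3 go.py 593.5 120 124 0.6
```

```text
clock: 5.27
eef_pos: [593.4, 120.2, 127.7]
tcp_rot: [3.142, 0.0, 0.01]
contact_force: [0.1, 0.0, -1.6]
opening: 0.152
t 5.27 pos [593.4 120.2 127.7] yaw 0.6 rpy [3.142 0.    0.01 ] F [ 0.1  0.  -1.6] op 0.152
dp [0.1, 0.2, 3.7] ang [0.0001, 0.0005, -0.0006] rows 1.0
```

```bash
python3 -m inch '[{"dp":[0,0,2],"angular":[0,0,0],"fingers":255},{"dp":[0,0,4],"angular":[0,0,0],"fingers":255},{"dp":[0,0,4],"angular":[0,0,0],"fingers":255}]';  python3 - <<'E'
from h import *
from rig import vision,monitor
p,d=vision.grab_frame('scene'); cv2.imwrite("pics/scene4.png",p); a=p[180:220,305:355]
cv2.imwrite("pics/scene4d.png",cv2.resize(np.clip(a*2.2,0,255).astype(np.uint8),None,fx=15,fy=15,interpolation=cv2.INTER_CUBIC))
s=monitor.sense();print(s['eef_pos'],s['contact_force'])
E
```

```text
clock: 5.52
eef_pos: [593.4, 120.2, 123.8]
tcp_rot: [3.141, 0.0, 0.01]
contact_force: [-0.9, -0.6, -1.2]
opening: 0.152
[593.46586588 120.21836894 123.90730994] [ 0.33845689 -0.35412315 -0.79302707]
```

View pics/scene4d.png

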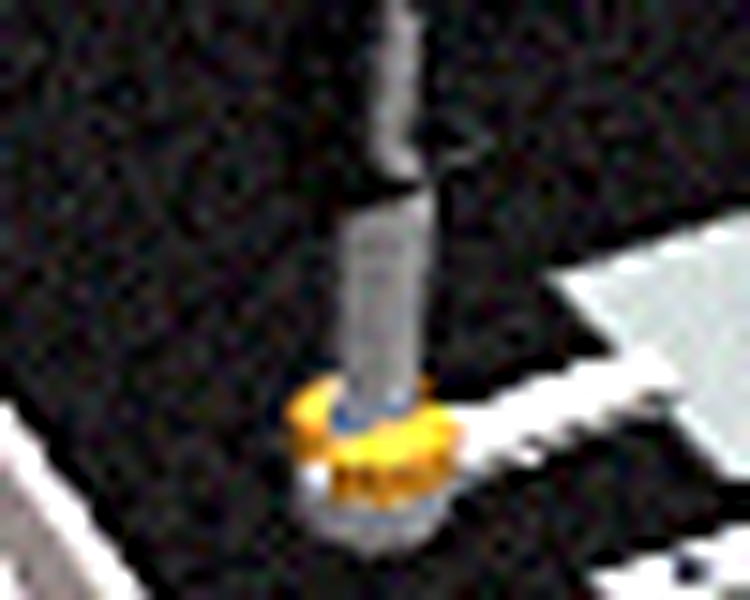

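```bash
python3 -m inch '[{"dp":[0,0,1],"angular":[0,0,0],"fingers":255},{"dp":[0,0,1.5],"angular":[0,0,-0.08],"fingers":255},{"dp":[0,0,1.5],"angular":[0,0,-0.16],"fingers":255},{"dp":[0,0,1.5],"angular":[0,0,-0.24],"fingers":255},{"dp":[0,0,1.5],"angular":[0,0,-0.32],"fingers":255},{"dp":[0,0,1.5],"angular":[0,0,-0.4],"fingers":255},{"dp":[0,0,1.5],"angular":[0,0,-0.48],"fingers":255},{"dp":[0,0,1.5],"angular":[0,0,-0.56],"fingers":255}]';  python3 - <<'E'
from h import *
from rig import vision,monitor
p,d=vision.grab_frame('scene'); cv2.imwrite("pics/scene5.png",p); a=p[180:220,305:355]
cv2.imwrite("pics/scene5d.png",cv2.resize(np.clip(a*2.2,0,255).astype(np.uint8),None,fx=15,fy=15,interpolation=cv2.INTER_CUBIC))
s=monitor.sense();print(s['eef_pos'],s['contact_force'],s['wrist_torque'],s['tcp_rot'])
E
```

```text
clock: 6.23
eef_pos: [593.9, 120.3, 122.7]
tcp_rot: [3.141, -0.001, 0.574]
contact_force: [1.1, -0.4, -2.0]
opening: 0.149
[593.92754847 120.28149479 122.69516987] [ 0.45520072 -0.19276454 -0.73214336] [ 0.01582417 -0.23503116 -0.10472813] [ 3.14136297e+00 -6.06064963e-04  5.79315066e-01]
```

View pics/scene5d.png

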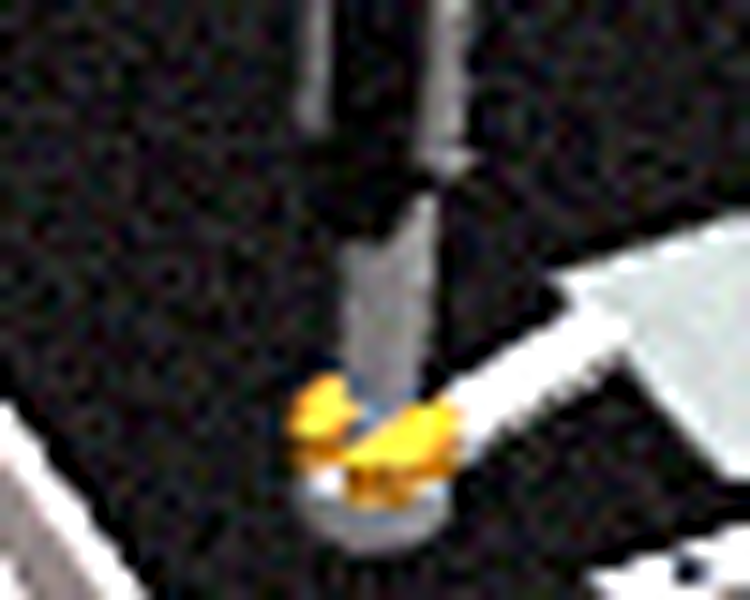

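```bash
python3 -m inch '[{"dp":[0,0,0],"angular":[0,0,-0.09],"fingers":255},{"dp":[0,0,0],"angular":[0,0,-0.18],"fingers":255},{"dp":[0,0,0],"angular":[0,0,-0.27],"fingers":255},{"dp":[0,0,0],"angular":[0,0,-0.36],"fingers":255},{"dp":[0,0,0],"angular":[0,0,-0.45],"fingers":255},{"dp":[0,0,0],"angular":[0,0,-0.54],"fingers":255},{"dp":[0,0,0],"angular":[0,0,-0.63],"fingers":255},{"dp":[0,0,0],"angular":[0,0,-0.72],"fingers":255},{"dp":[0,0,0],"angular":[0,0,-0.81],"fingers":255},{"dp":[0,0,0],"angular":[0,0,-0.90],"fingers":255},{"dp":[0,0,0],"angular":[0,0,-0.98],"fingers":255},{"dp":[0,0,0],"angular":[0,0,-1.06],"fingers":255}]';  python3 - <<'E'
from h import *
from rig import vision,monitor
p,d=vision.grab_frame('scene'); cv2.imwrite("pics/scene6.png",p); a=p[160:230,280:370]
cv2.imwrite("pics/scene6d.png",cv2.resize(np.clip(a*2.2,0,255).astype(np.uint8),None,fx=8,fy=8,interpolation=cv2.INTER_CUBIC))
s=monitor.sense();print(s['eef_pos'],s['contact_force'],s['wrist_torque'],s['tcp_rot'])
E
```

```text
clock: 7.28
eef_pos: [593.9, 119.9, 122.7]
tcp_rot: [3.141, 0.001, 1.632]
contact_force: [1.0, -1.8, -1.5]
opening: 0.156
[593.88382261 119.90705217 122.69242096] [ 0.95772336 -0.79359205 -1.60602496] [-0.37350282 -0.29302952 -0.09394504] [3.14111098e+00 5.06505647e-04 1.63755044e+00]
```

View pics/scene6d.png

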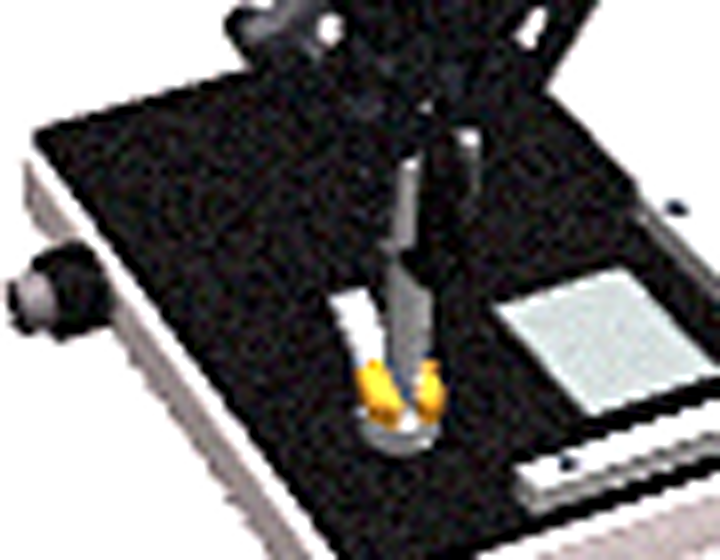

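Run:
```python
from h import *
f=lambda x,y:[280+(x+.5)/8-.5,160+(y+.5)/8-.5]
c=onz('scene',[f(349,295),f(331,300),f(358,362),f(367,290),f(384,335)],48)[:,:2]
h=onz('scene',[[305+372.5/15-.5,180+414.5/15-.5]],60)[0,:2]
a=lambda v:np.degrees(np.arctan2(v[1],v[0])).round(1)
print(c.round(1),h,'ang',a(c[0]-h),np.linalg.norm(c[0]-h),a(c[1]-c[2]),a(c[3]-c[4]))
```

```text
[[539.6 133.4]
 [539.  126.8]
 [569.8 118.8]
 [540.1 140.1]
 [562.3 133.3]] [594.55019683 118.13274667] ang 164.4 57.07431294334088 165.5 162.9
```

```bash
python3 -m inch '[{"dp":[0,0,0],"angular":[0,0,-0.08],"fingers":255},{"dp":[0,0,0],"angular":[0,0,-0.16],"fingers":255},{"dp":[0,0,0],"angular":[0,0,-0.22],"fingers":255},{"dp":[0,0,0],"angular":[0,0,-0.22],"fingers":255}]';  python3 - <<'E'
from h import *
from rig import vision,monitor
p,d=vision.grab_frame('scene'); cv2.imwrite("pics/scene7.png",p); a=p[160:230,280:370]
cv2.imwrite("pics/scene7d.png",cv2.resize(np.clip(a*2.2,0,255).astype(np.uint8),None,fx=8,fy=8,interpolation=cv2.INTER_CUBIC))
s=monitor.sense();print(s['eef_pos'],s['contact_force'],s['wrist_torque'],s['tcp_rot'])
E
```

```text
clock: 7.67
eef_pos: [593.9, 119.9, 122.7]
tcp_rot: [3.141, 0.001, 1.85]
contact_force: [2.3, -2.6, -1.8]
opening: 0.15
[593.91018236 119.90291142 122.69998778] [ 1.27410539 -2.0773677  -2.49091751] [-0.63923813 -0.39594963 -0.09611829] [3.14120231e+00 6.24347719e-04 1.84636810e+00]
```

View pics/scene7d.png

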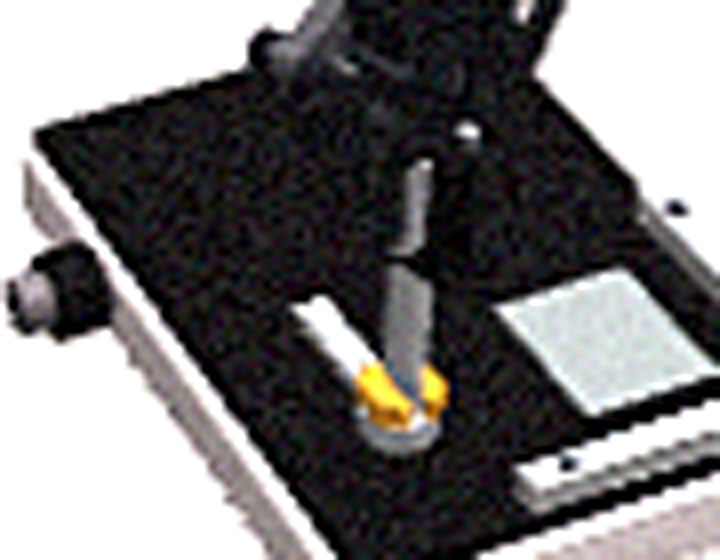

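```bash
python3 - <<'E'
from h import *
f=lambda x,y:[280+(x+.5)/8-.5,160+(y+.5)/8-.5]
c=onz('scene',[f(308,304),f(293,310),f(352,378),f(324,297),f(378,352)],48)[:,:2]
h=onz('scene',[[305+372.5/15-.5,180+414.5/15-.5]],60)[0,:2]
a=lambda v:np.degrees(np.arctan2(v[1],v[0])).round(1)
print(c.round(1),h,'ang',a(c[0]-h),np.linalg.norm(c[0]-h),a(c[1]-c[2]),a(c[3]-c[4]))
E
python3 go.py 593.9 119.9 150 97
```

```text
[[537.2 119. ]
 [537.5 113.1]
 [575.6 113.1]
 [536.6 125.5]
 [568.6 127.1]] [594.55019683 118.13274667] ang 179.1 57.351174001335735 -179.9 -177.1
t 7.72 pos [593.9 119.9 122.7] yaw 105.8 rpy [3.141e+00 1.000e-03 1.846e+00] F [ 1.3 -2.1 -2.5] op 0.152
dp [-0.0, 0.0, -27.3] ang [0.0004, 0.0006, 0.1534] rows 2.0
```

```bash
python3 -m inch '[{"dp":[0,0,0],"angular":[0,0,0.08],"fingers":255},{"dp":[0,0,0],"angular":[0,0,0.15],"fingers":255},{"dp":[0,0,-4],"angular":[0,0,0.15],"fingers":255},{"dp":[0,0,-12],"angular":[0,0,0.15],"fingers":255},{"dp":[0,0,-32],"angular":[0,0,0.15],"fingers":255},{"dp":[0,0,-32],"angular":[0,0,0.15],"fingers":255}]';  python3 - <<'E'
from h import *
from rig import vision,monitor
p,d=vision.grab_frame('scene'); cv2.imwrite("pics/scene8.png",p); a=p[160:230,280:370]
cv2.imwrite("pics/scene8d.png",cv2.resize(np.clip(a*2.2,0,255).astype(np.uint8),None,fx=8,fy=8,interpolation=cv2.INTER_CUBIC))
E
python3 go.py 605.3 -184 156 83.5
```

```text
clock: 8.22
eef_pos: [595.5, 120.8, 158.3]
tcp_rot: [3.137, -0.001, 1.701]
contact_force: [1.5, 1.1, 0.1]
opening: 0.147
t 8.27 pos [595.1 120.7 157. ] yaw 97.4 rpy [ 3.138 -0.     1.701] F [-0.8  0.5 -0.7] op 0.148
dp [-303.4, -29.4, 0.7] ang [0.004, -0.0009, 0.2433] rows 8.0
```

View pics/scene8d.png

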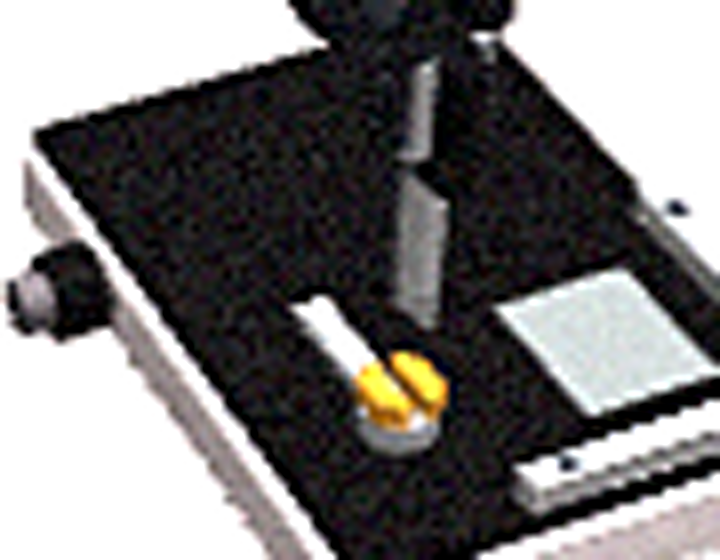

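```bash
python3 -m inch '[{"dp":[-20,-2,0],"angular":[0,0,0.02],"fingers":255},{"dp":[-55,-5,0],"angular":[0,0,0.05],"fingers":255},{"dp":[-90,-9,0],"angular":[0,0,0.08],"fingers":255},{"dp":[-125,-12,0],"angular":[0,0,0.11],"fingers":255},{"dp":[-160,-15,0],"angular":[0,0,0.14],"fingers":255},{"dp":[-195,-19,0],"angular":[0,0,0.17],"fingers":255},{"dp":[-230,-22,0],"angular":[0,0,0.20],"fingers":255},{"dp":[-265,-25,0],"angular":[0,0,0.22],"fingers":255},{"dp":[-290,-28,0],"angular":[0,0,0.243],"fingers":255},{"dp":[-303.4,-29.4,0],"angular":[0,0,0.243],"fingers":255},{"dp":[-303.4,-29.4,0],"angular":[0,0,0.243],"fingers":255},{"dp":[-303.4,-29.4,0],"angular":[0,0,0.243],"fingers":255}]'; python3 go.py 605.3 -184 145 83.5;  python3 - <<'E'
from h import *
from rig import vision,monitor
p,d=vision.grab_frame('scene'); cv2.imwrite("pics/scene9.png",p); a=p[200:290,170:270]
cv2.imwrite("pics/scene9d.png",cv2.resize(np.clip(a*1.8,0,255).astype(np.uint8),None,fx=6.5,fy=6.5,interpolation=cv2.INTER_CUBIC))
E
```

```text
clock: 9.27
eef_pos: [603.2, -184.3, 154.2]
tcp_rot: [-3.141, -0.001, 1.456]
contact_force: [-0.1, 0.6, -0.7]
opening: 0.151
t 9.27 pos [ 603.2 -184.3  154.2] yaw 83.4 rpy [-3.141e+00 -1.000e-03  1.456e+00] F [-0.1  0.6 -0.7] op 0.151
dp [0.6, 2.0, 9.2] ang [-0.0007, -0.0006, -0.001] rows 1.0
```

View pics/scene9d.png

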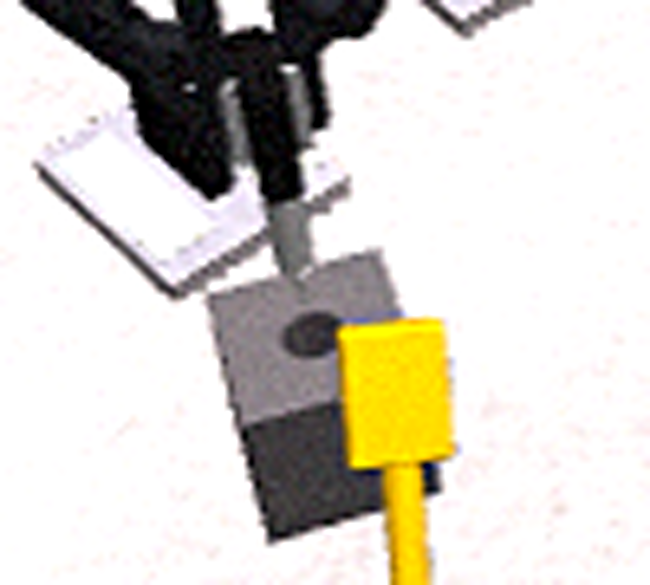

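Run:
```python
from h import *
f=lambda x,y:[170+(x+.5)/6.5-.5,200+(y+.5)/6.5-.5]
a=onz('scene',[f(293,276)],84.8)[0]; b=onz('scene',[f(315,335)],65)[0]; print('tip',a,'hole',b,'move',b-a)
```

```text
tip [ 598.1680887  -185.80949639   84.8       ] hole [ 609.56308508 -184.5486543    65.        ] move [ 11.39499638   1.26084209 -19.8       ]
```

Run:
```python
from h import *
g=lambda q:((proj('scene',q)[0]-[170,200]+.5)*6.5-.5).round()
for q in([605,-184.3,84.8],[605,-184.3,97.8],[605,-184.3,142.8],[607.1,-184,65]): print(q,g(q))
p=cv2.imread('pics/scene9.png'); a=p[228:256,202:232]
cv2.imwrite("pics/scene9e.png",cv2.resize(np.clip(a*1.3,0,255).astype(np.uint8),None,fx=18,fy=18,interpolation=cv2.INTER_CUBIC))
```

```text
[605, -184.3, 84.8] [304. 288.]
[605, -184.3, 97.8] [298. 262.]
[605, -184.3, 142.8] [279. 168.]
[607.1, -184, 65] [314. 330.]
```

View pics/scene9e.png

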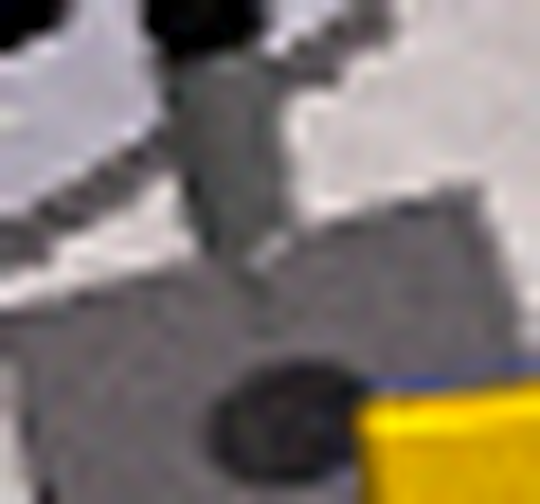

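```bash
python3 -m inch '[{"dp":[0.4,3.6,4],"angular":[0,0,0],"fingers":255},{"dp":[0.4,3.6,14],"angular":[0,0,0],"fingers":255},{"dp":[0.4,3.6,22],"angular":[0,0,0],"fingers":255},{"dp":[0.4,3.6,30],"angular":[0,0,0],"fingers":255},{"dp":[0.4,3.6,30],"angular":[0,0,0],"fingers":255}]'; python3 go.py 606.7 -184 77.5 83.5
```

```text
clock: 9.73
eef_pos: [605.8, -183.4, 122.1]
tcp_rot: [-3.138, -0.001, 1.458]
contact_force: [-1.0, -0.0, -0.8]
opening: 0.154
t 9.73 pos [ 605.8 -183.4  122.1] yaw 83.5 rpy [-3.138e+00 -1.000e-03  1.458e+00] F [-1.  -0.  -0.8] op 0.154
dp [-0.5, 1.1, 44.6] ang [-0.0036, -0.0007, 0.0005] rows 2.0
```

No contact, the shank is in the hole; lower the rest.

```bash
python3 -m inch '[{"dp":[0,0.3,12],"angular":[0,0,0],"fingers":255},{"dp":[0,0.3,24],"angular":[0,0,0],"fingers":255},{"dp":[0,0.3,36],"angular":[0,0,0],"fingers":255},{"dp":[0,0.3,44],"angular":[0,0,0],"fingers":255},{"dp":[0,0.3,44],"angular":[0,0,0],"fingers":255},{"dp":[0,0.3,45],"angular":[0,0,0],"fingers":255}]'; python3 go.py 606.7 -184 77.5 83.5
```

```text
clock: 10.23
eef_pos: [607.1, -184.4, 78.9]
tcp_rot: [-3.14, -0.0, 1.457]
contact_force: [0.4, -0.5, -0.3]
opening: 0.15
t 10.23 pos [ 607.1 -184.4   78.9] yaw 83.5 rpy [-3.14  -0.     1.457] F [ 0.4 -0.5 -0.3] op 0.15
dp [0.4, -0.5, 1.4] ang [-0.0012, -0.0002, -0.0004] rows 1.0
```

```bash
python3 -m inch '[{"dp":[0,0,1.5],"angular":[0,0,0],"fingers":255},{"dp":[0,0,1.5],"angular":[0,0,0],"fingers":0},{"dp":[0,0,1.5],"angular":[0,0,0],"fingers":0},{"dp":[0,0,1.5],"angular":[0,0,0],"fingers":0},{"dp":[0,0,1.5],"angular":[0,0,0],"fingers":0},{"dp":[0,0,1.5],"angular":[0,0,0],"fingers":0},{"dp":[0,0,1.5],"angular":[0,0,0],"fingers":0},{"dp":[0,0,-15],"angular":[0,0,0],"fingers":0},{"dp":[0,0,-45],"angular":[0,0,0],"fingers":0},{"dp":[0,0,-80],"angular":[0,0,0],"fingers":0},{"dp":[0,0,-80],"angular":[0,0,0],"fingers":0}]' 100; python3 go.py 452 -189 150 107;  python3 - <<'E'
from h import *
from rig import vision,monitor
p,d=vision.grab_frame('scene'); cv2.imwrite("pics/scene10.png",p); a=p[180:290,150:270]
cv2.imwrite("pics/scene10d.png",cv2.resize(np.clip(a*1.4,0,255).astype(np.uint8),None,fx=5.4,fy=5.4,interpolation=cv2.INTER_CUBIC))
E
```

```text
clock: 11.15
eef_pos: [611.0, -185.5, 166.2]
tcp_rot: [3.132, 0.002, 1.457]
contact_force: [2.2, -0.2, 0.3]
opening: 1.001
t 11.15 pos [ 611.  -185.5  166.2] yaw 83.5 rpy [3.132e+00 2.000e-03 1.457e+00] F [ 2.2 -0.2  0.3] op 1.001
dp [-21.5, -157.8, 14.8] ang [0.0086, 0.0035, -0.4105] rows 4.0
```

View pics/scene10d.png

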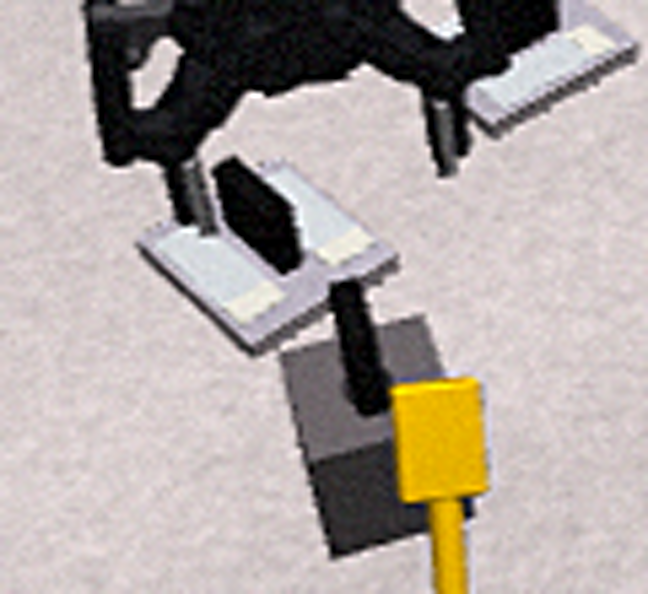

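```bash
python3 -m inch '[{"dp":[-10,-30,0],"angular":[0,0,-0.1],"fingers":0},{"dp":[-15,-65,0],"angular":[0,0,-0.2],"fingers":0},{"dp":[-20,-105,10],"angular":[0,0,-0.3],"fingers":0},{"dp":[-21,-140,40],"angular":[0,0,-0.4],"fingers":0},{"dp":[-21,-157,65],"angular":[0,0,-0.419],"fingers":0},{"dp":[-21,-157,65],"angular":[0,0,-0.419],"fingers":0},{"dp":[-21,-157,65],"angular":[0,0,-0.419],"fingers":0}]'; python3 go.py 449.5 -189 18 107.5;  python3 - <<'E'
from h import *
from rig import vision,monitor
p,d=vision.grab_frame('scene'); cv2.imwrite("pics/scene11.png",p); a=p[160:270,140:260]
cv2.imwrite("pics/scene11d.png",cv2.resize(np.clip(a*1.6,0,255).astype(np.uint8),None,fx=5.4,fy=5.4,interpolation=cv2.INTER_CUBIC))
E
```

```text
clock: 11.78
eef_pos: [446.8, -186.8, 93.1]
tcp_rot: [-3.138, -0.003, 1.875]
contact_force: [0.2, -0.3, 0.6]
opening: 1.0
t 11.78 pos [ 446.8 -186.8   93.1] yaw 107.4 rpy [-3.138e+00 -3.000e-03  1.875e+00] F [ 0.2 -0.3  0.6] op 1.0
dp [-3.1, 2.2, 75.0] ang [-0.0031, -0.0027, -0.0013] rows 2.0
```

View pics/scene11d.png

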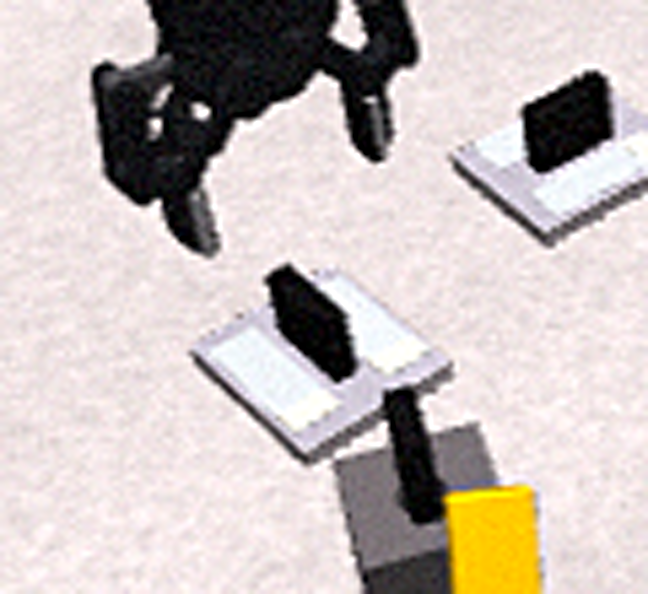

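Run:
```python
from h import *
f=lambda x,y:[140+(x+.5)/5.4-.5,160+(y+.5)/5.4-.5]
a=onz('scene',[f(279,270)],52)[0]; b=onz('scene',[f(346,379)],12)[0]; print(a,b,(a+b)/2,np.degrees(np.arctan2(b[1]-a[1],b[0]-a[0])),np.linalg.norm((b-a)[:2]))
```

```text
[ 430.48271841 -197.1483471    52.        ] [ 475.08231126 -184.50401144   12.        ] [ 452.78251484 -190.82617927   32.        ] 15.828450707481819 46.35733929220882
```

```bash
python3 -m inch '[{"dp":[-4,3,25],"angular":[0,0,0],"fingers":0},{"dp":[-4,3,50],"angular":[0,0,0],"fingers":0},{"dp":[-4,3,68],"angular":[0,0,0],"fingers":0},{"dp":[-4,3,74.5],"angular":[0,0,0],"fingers":0},{"dp":[-4,3,74.5],"angular":[0,0,0],"fingers":0}]' 60; python3 go.py 451 -190 18.5 107
```

```text
clock: 12.25
eef_pos: [453.8, -190.4, 19.4]
tcp_rot: [-3.141, -0.001, 1.876]
contact_force: [0.2, 0.5, -0.4]
opening: 1.002
t 12.25 pos [ 453.8 -190.4   19.4] yaw 107.5 rpy [-3.141e+00 -1.000e-03  1.876e+00] F [ 0.2  0.5 -0.4] op 1.002
dp [1.2, -2.5, 0.9] ang [-0.0008, -0.0007, 0.0085] rows 1.0
```

```bash
python3 -m inch '[{"dp":[0,-2,1],"angular":[0,0,0],"fingers":255},{"dp":[0,-2,1],"angular":[0,0,0],"fingers":255},{"dp":[0,-2,1],"angular":[0,0,0],"fingers":255},{"dp":[0,-2,1],"angular":[0,0,0],"fingers":255},{"dp":[0,-2,1],"angular":[0,0,0],"fingers":255},{"dp":[0,-2,1],"angular":[0,0,0],"fingers":255},{"dp":[0,-2,1],"angular":[0,0,0],"fingers":255},{"dp":[0,-2,1],"angular":[0,0,0],"fingers":255},{"dp":[0,-2,1],"angular":[0,0,0],"fingers":255},{"dp":[0,-2,1],"angular":[0,0,0],"fingers":255}]' 80; python3 go.py 451 -190 120 107
```

```text
clock: 13.08
eef_pos: [451.7, -191.2, 19.8]
tcp_rot: [3.141, 0.001, 1.876]
contact_force: [-1.4, 0.6, 7.6]
opening: 0.152
t 13.08 pos [ 451.7 -191.2   19.8] yaw 107.5 rpy [3.141e+00 1.000e-03 1.876e+00] F [-1.4  0.6  7.6] op 0.152
dp [1.2, -0.2, -100.2] ang [0.0007, 0.0006, 0.0085] rows 3.0
```

```bash
python3 -m inch '[{"dp":[0,0,-10],"angular":[0,0,0],"fingers":255},{"dp":[0,0,-30],"angular":[0,0,0],"fingers":255},{"dp":[0,0,-60],"angular":[0,0,0],"fingers":255},{"dp":[0,0,-95],"angular":[0,0,0],"fingers":255},{"dp":[0,0,-95],"angular":[0,0,0],"fingers":255},{"dp":[0,0,-95],"angular":[0,0,0],"fingers":255}]'; python3 go.py 577 189.5 115 87.6
python3 - <<'E'
from h import *
from rig import vision,monitor
p,d=vision.grab_frame('scene'); cv2.imwrite("pics/scene12.png",p); print(monitor.sense()['contact_force'])
E
```

```text
clock: 13.58
eef_pos: [452.4, -191.5, 116.2]
tcp_rot: [3.138, 0.003, 1.876]
contact_force: [0.5, -0.3, -4.6]
opening: 0.152
t 13.58 pos [ 452.4 -191.5  116.2] yaw 107.5 rpy [3.138e+00 3.000e-03 1.876e+00] F [ 0.5 -0.3 -4.6] op 0.152
dp [326.0, 233.3, 1.0] ang [0.0036, 0.0021, 0.3471] rows 10.0
[-0.6200139   0.48673992 -3.69936539]
```

View pics/scene12.png

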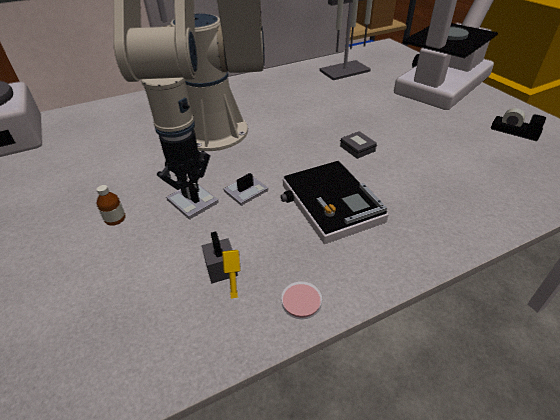

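```bash
python3 -m inch '[{"dp":[15,10,0],"angular":[0,0,0.02],"fingers":255},{"dp":[40,29,0],"angular":[0,0,0.05],"fingers":255},{"dp":[70,50,0],"angular":[0,0,0.09],"fingers":255},{"dp":[102,73,0],"angular":[0,0,0.12],"fingers":255},{"dp":[134,96,0],"angular":[0,0,0.16],"fingers":255},{"dp":[166,119,0],"angular":[0,0,0.2],"fingers":255},{"dp":[198,142,0],"angular":[0,0,0.23],"fingers":255},{"dp":[230,165,0],"angular":[0,0,0.27],"fingers":255},{"dp":[262,188,0],"angular":[0,0,0.30],"fingers":255},{"dp":[292,209,0],"angular":[0,0,0.33],"fingers":255},{"dp":[315,225,0],"angular":[0,0,0.347],"fingers":255},{"dp":[326,233,0],"angular":[0,0,0.347],"fingers":255}]'; python3 -m inch '[{"dp":[0,0,0],"angular":[0,0,0],"fingers":255}]';python3 go.py 577 189.5 62 87.6
python3 - <<'E'
from h import *
from rig import vision,monitor
for n in('scene','top'):
    p,d=vision.grab_frame(n); cv2.imwrite(f"pics/{n}13.png",p); 
    u,v=proj(n,[560,180,50])[0].astype(int)
    a=p[max(0,v-55):v+55,u-75:u+75]; cv2.imwrite(f"pics/{n}13c.png",cv2.resize(np.clip(a*1.6,0,255).astype(np.uint8),None,fx=5,fy=5,interpolation=cv2.INTER_CUBIC)); print(u-75,max(0,v-55))
E
```

```text
clock: 14.63
eef_pos: [575.2, 193.1, 112.1]
tcp_rot: [-3.139, 0.0, 1.53]
contact_force: [-0.7, -0.2, -3.2]
opening: 0.149
clock: 14.72
eef_pos: [575.2, 192.3, 112.3]
tcp_rot: [-3.14, 0.0, 1.532]
contact_force: [-0.0, -0.0, -3.5]
opening: 0.149
t 14.72 pos [575.2 192.3 112.3] yaw 87.8 rpy [-3.14   0.     1.532] F [-0.  -0.  -3.5] op 0.149
dp [-2.8, 2.0, 50.3] ang [-0.0018, 0.0002, 0.003] rows 2.0
267 140
149 138
```

View pics/scene13c.png

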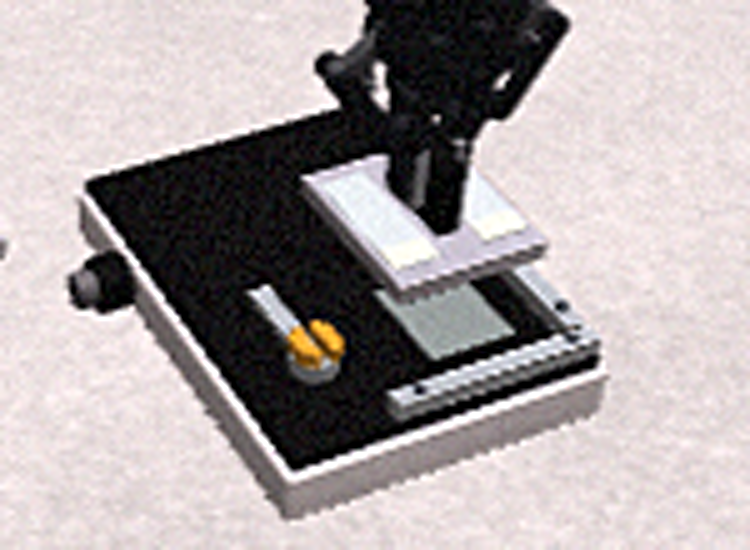

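View pics/top13c.png

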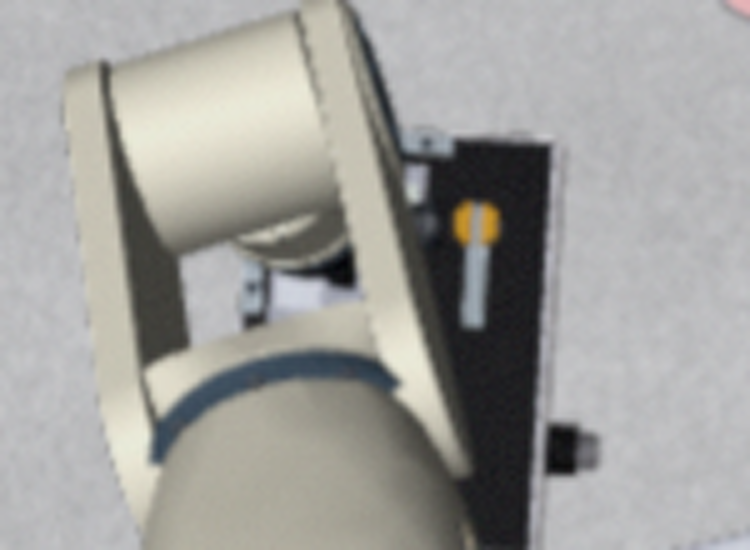

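Run:
```python
from h import *
f=lambda x,y:[267+(x+.5)/5-.5,140+(y+.5)/5-.5]
a=lambda v:np.degrees(np.arctan2(v[1],v[0])).round(1)
c=onz('scene',[f(303,180),f(401,291),f(547,243)],104.5)[:,:2]; print('plate',c.round(1).tolist(),a(c[1]-c[0]),a(c[2]-c[1])-90)
e=onz('scene',[f(388,392),f(560,338)],52)[:,:2]; print('endstop',e.round(1).tolist(),a(e[1]-e[0])-90)
s=onz('scene',[f(518,272),f(568,326)],52)[:,:2]; print('sidestop',s.round(1).tolist(),a(s[1]-s[0]))
st=onz('scene',[f(86,186),f(291,468),f(603,372)],40)[:,:2]; print('stage',st.round(1).tolist(),a(st[1]-st[0]),a(st[2]-st[1])-90)
```

```text
plate [[528.0, 149.2], [626.0, 145.3], [628.9, 229.8]] -2.3 -2.0
endstop [[638.8, 134.8], [645.7, 234.6]] -4.0
sidestop [[592.9, 246.6], [640.2, 243.8]] -3.5
stage [[404.3, 82.9], [652.1, 71.5], [666.9, 247.8]] -2.6 -4.799999999999997
```

```bash
python3 -m inch '[{"dp":[0,0,12],"angular":[0,0,0.009],"fingers":255},{"dp":[0,0,28],"angular":[0,0,0.009],"fingers":255},{"dp":[0,0,42],"angular":[0,0,0.009],"fingers":255},{"dp":[0,0,49],"angular":[0,0,0.009],"fingers":255},{"dp":[0,0,50.5],"angular":[0,0,0.009],"fingers":255},{"dp":[0,0,50.5],"angular":[0,0,0.009],"fingers":255}]';python3 go.py 577 189.5 60 87.3
```

```text
clock: 15.32
eef_pos: [574.9, 188.9, 62.8]
tcp_rot: [-3.14, 0.001, 1.519]
contact_force: [-0.2, -0.8, -4.1]
opening: 0.151
t 15.32 pos [574.9 188.9  62.8] yaw 87.0 rpy [-3.140e+00  1.000e-03  1.519e+00] F [-0.2 -0.8 -4.1] op 0.151
dp [0.7, 2.1, 2.8] ang [-0.0016, 0.0007, -0.0047] rows 1.0
```

```bash
python3 -m inch '[{"dp":[0,0,0.7],"angular":[0,0,0],"fingers":255},{"dp":[0,0,1.4],"angular":[0,0,0],"fingers":255},{"dp":[0,0,1.4],"angular":[0,0,0],"fingers":255}]';python3 go.py 577 189.5 60 87.3
```

```text
clock: 15.57
eef_pos: [576.0, 190.0, 62.8]
tcp_rot: [3.141, -0.0, 1.52]
contact_force: [-1.0, -0.5, -3.9]
opening: 0.148
t 15.57 pos [576.  190.   62.8] yaw 87.1 rpy [ 3.141 -0.     1.52 ] F [-1.  -0.5 -3.9] op 0.148
dp [-0.4, 1.1, 2.8] ang [0.001, -0.0004, -0.0038] rows 1.0
```

```bash
python3 -m inch '[{"dp":[0,0,1],"angular":[0,0,0],"fingers":255},{"dp":[0,0,2],"angular":[0,0,0],"fingers":255},{"dp":[0,0,2],"angular":[0,0,0],"fingers":255}]';python3 go.py 577 189.5 60 87.3
```

```text
clock: 15.82
eef_pos: [575.5, 190.0, 60.2]
tcp_rot: [3.142, -0.0, 1.52]
contact_force: [-0.5, 0.2, -2.8]
opening: 0.153
t 15.82 pos [575.5 190.   60.2] yaw 87.1 rpy [ 3.142 -0.     1.52 ] F [-0.5  0.2 -2.8] op 0.153
dp [-0.4, 1.5, 0.2] ang [0.0001, -0.0, -0.0035] rows 1.0
```

```bash
python3 -m inch '[{"dp":[0,0,0.8],"angular":[0,0,0],"fingers":255},{"dp":[0,0,0.8],"angular":[0,0,0],"fingers":255},{"dp":[0,0,0.8],"angular":[0,0,0],"fingers":255}]';python3 go.py 577 189.5 60 87.3
```

```text
clock: 16.07
eef_pos: [575.9, 190.1, 59.9]
tcp_rot: [3.141, -0.0, 1.52]
contact_force: [-1.7, 0.7, 2.5]
opening: 0.144
t 16.07 pos [575.9 190.1  59.9] yaw 87.1 rpy [ 3.141 -0.     1.52 ] F [-1.7  0.7  2.5] op 0.144
dp [-0.5, 1.2, -0.1] ang [0.0007, -0.0003, -0.0035] rows 1.0
```

```bash
python3 -m inch '[{"dp":[3,3,0],"angular":[0,0,0],"fingers":255},{"dp":[6,6,0],"angular":[0,0,0],"fingers":255},{"dp":[9,9,0],"angular":[0,0,0],"fingers":255},{"dp":[9,9,0],"angular":[0,0,0],"fingers":255}]';python3 go.py 577 189.5 60 87.3
```

```text
clock: 16.4
eef_pos: [586.4, 199.4, 59.9]
tcp_rot: [3.14, -0.001, 1.52]
contact_force: [2.2, 0.9, 3.9]
opening: 0.154
t 16.4 pos [586.4 199.4  59.9] yaw 87.1 rpy [ 3.14e+00 -1.00e-03  1.52e+00] F [2.2 0.9 3.9] op 0.154
dp [-10.3, -8.9, -0.2] ang [0.0018, -0.0009, -0.0035] rows 1.0
```

```bash
python3 -m inch '[{"dp":[1.5,0,0],"angular":[0,0,0],"fingers":255},{"dp":[3,0,0],"angular":[0,0,0],"fingers":255},{"dp":[3,0,0],"angular":[0,0,0],"fingers":255}]';python3 go.py 577 189.5 60 87.3;python3 -m inch '[{"dp":[1,0,0],"angular":[0,0,0],"fingers":255},{"dp":[2,0,0],"angular":[0,0,0],"fingers":255},{"dp":[2,0,0],"angular":[0,0,0],"fingers":255}]';python3 go.py 577 189.5 60 87.3
```

```text
clock: 16.65
eef_pos: [585.9, 201.8, 59.9]
tcp_rot: [3.14, -0.0, 1.52]
contact_force: [-0.1, -0.4, 5.6]
opening: 0.151
t 16.65 pos [585.9 201.8  59.9] yaw 87.1 rpy [ 3.14 -0.    1.52] F [-0.1 -0.4  5.6] op 0.151
dp [-12.7, -8.2, -0.1] ang [0.0014, -0.0004, -0.0035] rows 1.0
clock: 16.9
eef_pos: [585.9, 203.3, 59.9]
tcp_rot: [3.14, 0.0, 1.521]
contact_force: [-0.7, -2.1, 6.3]
opening: 0.15
t 16.9 pos [585.9 203.3  59.9] yaw 87.1 rpy [3.14  0.    1.521] F [-0.7 -2.1  6.3] op 0.15
dp [-14.2, -8.2, -0.1] ang [0.0012, 0.0003, -0.003] rows 1.0
```

```bash
for i in 1; do python3 -m inch '[{"dp":[0.7,0,0],"angular":[0,0,0],"fingers":255},{"dp":[1.5,0,0],"angular":[0,0,0],"fingers":255},{"dp":[1.5,0,0],"angular":[0,0,0],"fingers":255}]';python3 go.py 577 189.5 60 87.3; done
python3 - <<'E'
from h import *
from rig import vision,monitor
s=monitor.sense();print(s['wrist_torque'])
p,d=vision.grab_frame('scene'); cv2.imwrite("pics/scene14.png",p); a=p[160:230,310:400]
cv2.imwrite("pics/scene14c.png",cv2.resize(np.clip(a*1.6,0,255).astype(np.uint8),None,fx=8,fy=8,interpolation=cv2.INTER_CUBIC))
E
```

```text
clock: 17.15
eef_pos: [586.0, 203.5, 59.9]
tcp_rot: [3.141, 0.002, 1.521]
contact_force: [0.9, -9.9, 7.8]
opening: 0.151
t 17.15 pos [586.  203.5  59.9] yaw 87.2 rpy [3.141e+00 2.000e-03 1.521e+00] F [ 0.9 -9.9  7.8] op 0.151
dp [-14.4, -8.3, -0.1] ang [0.0011, 0.0022, -0.0023] rows 1.0
[-1.46017171 -0.11683584  0.30330431]
```

View pics/scene14c.png

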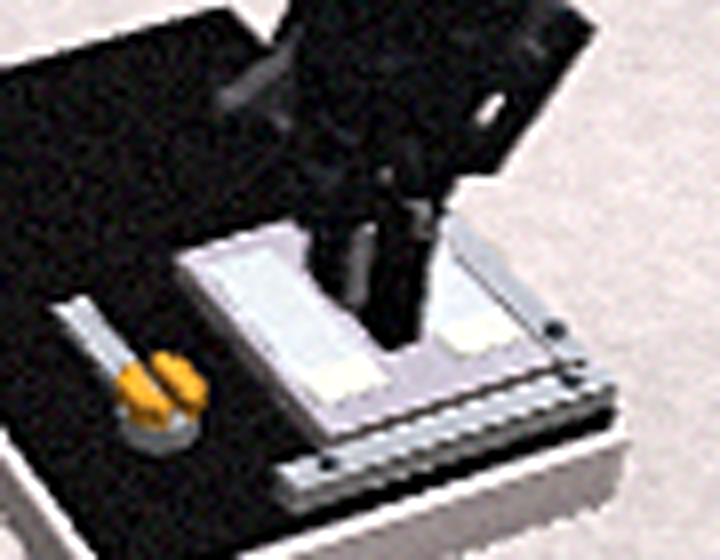

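```bash
python3 -m inch '[{"dp":[0,0,0],"angular":[0,0,-0.008],"fingers":255},{"dp":[0,0,0],"angular":[0,0,-0.008],"fingers":255},{"dp":[0,0,0],"angular":[0,0,-0.008],"fingers":255}]';python3 go.py 577 189.5 60 87.3;  python3 - <<'E'
from rig import monitor
print(monitor.sense()['wrist_torque'])
E
```

```text
clock: 17.45
eef_pos: [586.0, 203.5, 59.9]
tcp_rot: [3.141, 0.002, 1.528]
contact_force: [1.5, -9.3, 7.5]
opening: 0.145
t 17.45 pos [586.  203.5  59.9] yaw 87.6 rpy [3.141e+00 2.000e-03 1.528e+00] F [ 1.5 -9.3  7.5] op 0.145
dp [-14.4, -8.4, -0.1] ang [0.001, 0.0018, 0.0048] rows 1.0
[-1.37910695 -0.14143647 -0.03878297]
```

```bash
python3 -m inch '[{"dp":[0,1.5,0],"angular":[0,0,0],"fingers":255},{"dp":[0,3,0],"angular":[0,0,0],"fingers":255},{"dp":[0,3,0],"angular":[0,0,0],"fingers":255}]';python3 go.py 577 189.5 60 87.3;python3 -m inch '[{"dp":[0,1,0],"angular":[0,0,0],"fingers":255},{"dp":[0,2,0],"angular":[0,0,0],"fingers":255},{"dp":[0,2,0],"angular":[0,0,0],"fingers":255}]';python3 go.py 577 189.5 60 87.3;  python3 - <<'E'
from rig import monitor
print(monitor.sense()['wrist_torque'])
E
```

```text
clock: 17.7
eef_pos: [587.9, 203.4, 59.9]
tcp_rot: [-3.14, 0.002, 1.528]
contact_force: [-4.0, -9.2, 12.5]
opening: 0.154
t 17.7 pos [587.9 203.4  59.9] yaw 87.6 rpy [-3.140e+00  2.000e-03  1.528e+00] F [-4.  -9.2 12.5] op 0.154
dp [-14.3, -10.3, -0.1] ang [-0.0013, 0.0021, 0.0045] rows 1.0
clock: 17.95
eef_pos: [589.7, 203.3, 59.9]
tcp_rot: [-3.14, 0.002, 1.528]
contact_force: [-4.7, -8.1, 11.5]
opening: 0.152
t 17.95 pos [589.7 203.3  59.9] yaw 87.6 rpy [-3.140e+00  2.000e-03  1.528e+00] F [-4.7 -8.1 11.5] op 0.152
dp [-14.3, -12.1, -0.1] ang [-0.0014, 0.0021, 0.0045] rows 1.0
[-1.21578565  0.47918445 -0.06683731]
```

```bash
python3 -m inch '[{"dp":[0,1,0],"angular":[0,0,0],"fingers":255},{"dp":[0,2,0],"angular":[0,0,0],"fingers":255},{"dp":[0,2,0],"angular":[0,0,0],"fingers":255}]';python3 go.py 577 189.5 60 87.3;python3 -m inch '[{"dp":[0,1,0],"angular":[0,0,0],"fingers":255},{"dp":[0,1.5,0],"angular":[0,0,0],"fingers":255},{"dp":[0,1.5,0],"angular":[0,0,0],"fingers":255}]';python3 go.py 577 189.5 60 87.3;  python3 - <<'E'
from rig import monitor
print(monitor.sense()['wrist_torque'])
E
```

```text
clock: 18.2
eef_pos: [590.6, 203.3, 59.8]
tcp_rot: [-3.138, 0.002, 1.528]
contact_force: [-8.2, -9.0, 15.4]
opening: 0.153
t 18.2 pos [590.6 203.3  59.8] yaw 87.6 rpy [-3.138e+00  2.000e-03  1.528e+00] F [-8.2 -9.  15.4] op 0.153
dp [-14.3, -13.0, -0.1] ang [-0.0035, 0.0024, 0.0044] rows 1.0
clock: 18.45
eef_pos: [590.6, 203.2, 59.8]
tcp_rot: [-3.135, 0.003, 1.528]
contact_force: [-15.0, -7.7, 21.2]
opening: 0.15
t 18.45 pos [590.6 203.2  59.8] yaw 87.5 rpy [-3.135e+00  3.000e-03  1.528e+00] F [-15.   -7.7  21.2] op 0.15
dp [-14.3, -13.0, -0.0] ang [-0.0062, 0.0028, 0.0043] rows 1.0
[-0.91908924  1.79886325 -0.15485949]
```

```bash
python3 -m inch '[{"dp":[0.5,0,0],"angular":[-0.003,0.0015,0],"fingers":255},{"dp":[1,0,0],"angular":[-0.006,0.003,0],"fingers":255},{"dp":[1,0,0],"angular":[-0.006,0.003,0],"fingers":255},{"dp":[1,0,0],"angular":[-0.006,0.003,0],"fingers":255}]';python3 go.py 590 203 60 87.5;  python3 - <<'E'
from h import *
from rig import vision,monitor
s=monitor.sense();print(s['wrist_torque'])
p,d=vision.grab_frame('scene'); cv2.imwrite("pics/scene15.png",p); a=p[160:230,310:400]
cv2.imwrite("pics/scene15c.png",cv2.resize(np.clip(a*1.6,0,255).astype(np.uint8),None,fx=8,fy=8,interpolation=cv2.INTER_CUBIC))
E
```

```text
clock: 18.78
eef_pos: [590.7, 203.3, 59.8]
tcp_rot: [-3.141, 0.001, 1.528]
contact_force: [-12.7, -11.0, 20.9]
opening: 0.153
t 18.78 pos [590.7 203.3  59.8] yaw 87.6 rpy [-3.141e+00  1.000e-03  1.528e+00] F [-12.7 -11.   20.9] op 0.153
dp [-0.3, -0.7, -0.2] ang [-0.0002, 0.0011, 0.0012] rows 1.0
[-1.81762991  1.95392    -0.02441096]
```

View pics/scene15c.png

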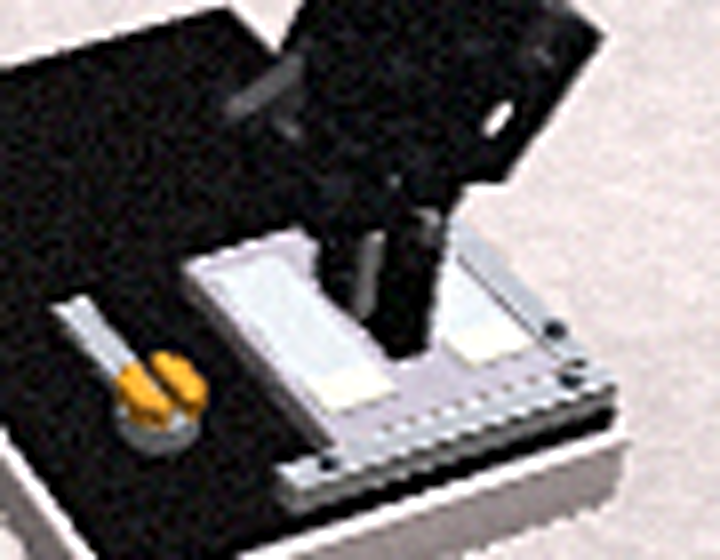

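```bash
python3 -m inch '[{"dp":[0.5,1,-0.5],"angular":[-0.002,0.001,0],"fingers":255},{"dp":[1,2,-0.8],"angular":[-0.004,0.002,0],"fingers":255},{"dp":[1,2,-0.8],"angular":[-0.004,0.002,0],"fingers":255},{"dp":[1,2,-0.8],"angular":[-0.004,0.002,0],"fingers":255},{"dp":[1,2,-0.8],"angular":[-0.004,0.002,0],"fingers":255}]';python3 go.py 590 203 60 87.5;  python3 - <<'E'
from rig import monitor
print(monitor.sense()['wrist_torque'])
E
```

```text
clock: 19.25
eef_pos: [590.8, 203.3, 59.8]
tcp_rot: [-3.141, 0.001, 1.528]
contact_force: [-18.1, -14.3, 20.4]
opening: 0.149
t 19.25 pos [590.8 203.3  59.8] yaw 87.6 rpy [-3.141e+00  1.000e-03  1.528e+00] F [-18.1 -14.3  20.4] op 0.149
dp [-0.3, -0.8, -0.2] ang [-0.0002, 0.0009, 0.0012] rows 1.0
[-2.27708783  2.70795323 -0.05533503]
```

```bash
python3 -m inch '[{"dp":[0,0,0],"angular":[0,0,0],"fingers":255},{"dp":[0,0,0],"angular":[0,0,0],"fingers":255},{"dp":[0,0,0],"angular":[0,0,0],"fingers":255},{"dp":[0,0,0],"angular":[0,0,0],"fingers":255},{"dp":[0,0,0],"angular":[0,0,0],"fingers":255},{"dp":[0,0,0],"angular":[0,0,0],"fingers":255}]'
python3 - <<'E'
from h import *
from rig import vision,monitor
s=monitor.sense();print(s['wrist_torque'],s['contact_force'],s['qvel'].round(3))
p,d=vision.grab_frame('scene'); cv2.imwrite("pics/scene16.png",p); a=p[170:230,310:400]
cv2.imwrite("pics/scene16c.png",cv2.resize(np.clip(a*1.6,0,255).astype(np.uint8),None,fx=8.8,fy=8.8,interpolation=cv2.INTER_CUBIC))
f=lambda x,y:[310+(x+.5)/8-.5,160+(y+.5)/8-.5]
E
```

```text
clock: 19.75
eef_pos: [590.8, 203.3, 59.9]
tcp_rot: [-3.141, 0.001, 1.528]
contact_force: [-18.3, -15.3, 21.0]
opening: 0.155
[-2.2826189   2.66287937 -0.09574017] [-18.25801062 -15.2904266   21.01504012] [ 0.001  0.001 -0.001  0.     0.002  0.   ]
```

View pics/scene16.png

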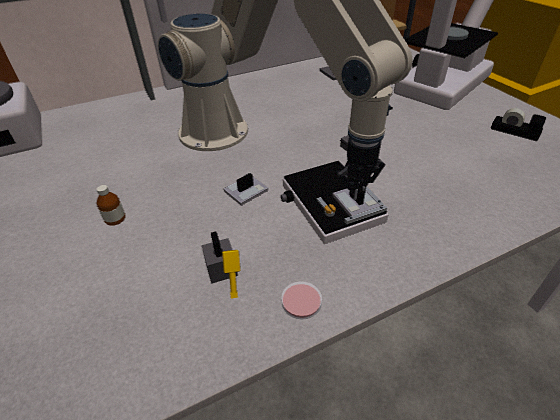

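View pics/scene16c.png

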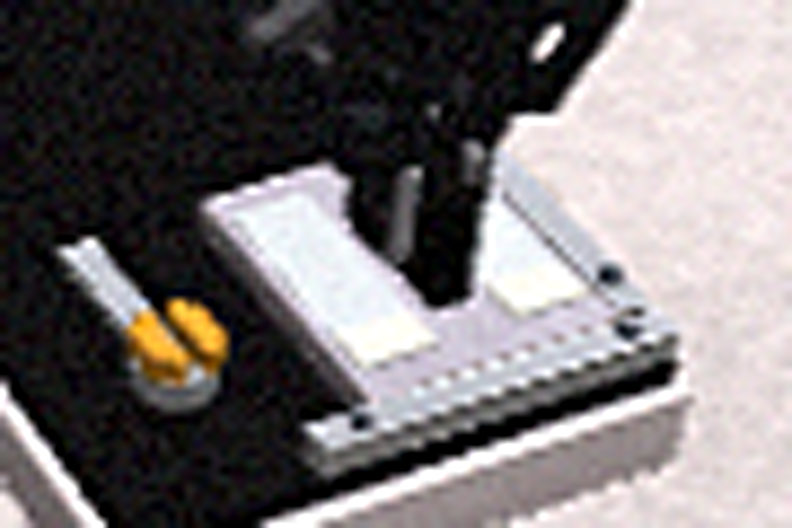

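```bash
python3 -c "
from rig import sign_off; print(sign_off())"
```

```text
the job is handed in; nothing more can be done
None
```

The job is done and handed in at about 19.8 s, with the gripper still holding the carrier pressed against both stops.

- **Screw and clip:** I used the black driver to turn the slotted screw anticlockwise. The clip now points back along the stage, at about 1.6 rad by camera (1.57 is exactly parallel). I then stood the driver back in its block, clear of the stage.
- **Carrier:** I took the one farther from the base by its rib and set it flat on the stage. I pushed it to the side stop, corrected its yaw by about 0.5°, then pushed it to the end stop.
- **Last force checks:** The push read about 18 N against the end stop and 15 N against the side stop, with about 21 N down. The readings held steady over half a second. The twisting moment about vertical was about −0.1 N m, so the pressure is spread along the faces rather than on one corner.
- **Last camera check:** The scene view shows the plate flush along both stops, the driver upright in its block, and the dish and bottle where they were. The arm hid the slide box in that view, so I did not confirm it visually; the arm did not go near it.

The two cameras disagreed by up to about 6 mm on some positions. I settled that by comparing them with the arm's own position and by contact.

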